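# Hole saws back on their rack in order of size

## Task

Put the four hole saws back on their storage board in order of size, the smallest saw over the smallest hub and so on up to the largest saw over the largest hub. Each must stand upright, teeth down over its own hub, with its rim resting fully on the board. Leave the calipers and the stone where they lie.

Things in the scene. Friction and masses are not known exactly. Their poses are not given: they have to be found in the camera images.
- saw_32: the smallest of four hole saws: dark cup, bright steel cap with a black bore in its middle, bright teeth round the lower rim; outside diameter 32 mm, 46 mm tall, standing teeth down. Hollow from below, 27 mm wide and 28 mm deep. Origin: centre of its underside (tooth rim); z up along the saw; round, so yaw means nothing
- saw_41: the second smallest of four hole saws: dark cup, bright steel cap with a black bore in its middle, bright teeth round the lower rim; outside diameter 41 mm, 46 mm tall, standing teeth down. Hollow from below, 36 mm wide and 28 mm deep. Origin: centre of its underside (tooth rim); z up along the saw; round, so yaw means nothing
- saw_51: the second largest of four hole saws: dark cup, bright steel cap with a black bore in its middle, bright teeth round the lower rim; outside diameter 51 mm, 46 mm tall, standing teeth down. Hollow from below, 46 mm wide and 28 mm deep. Origin: centre of its underside (tooth rim); z up along the saw; round, so yaw means nothing
- saw_60: the largest of four hole saws: dark cup, bright steel cap with a black bore in its middle, bright teeth round the lower rim; outside diameter 60 mm, 46 mm tall, standing teeth down. Hollow from below, 55 mm wide and 28 mm deep. Origin: centre of its underside (tooth rim); z up along the saw; round, so yaw means nothing
- hub_32: smallest dark-wood hub, 15 mm across, 20 mm high (upper 7 mm tapers in 4 mm), in a burnt ring just over 32 mm wide. Origin: centre of its foot, on the board's top; x along the row to the larger hubs, y across, z up. All hubs stand in one row on a fixed light-wood board, 254x112 mm, top 18 mm above the bench, at any angle
- hub_41: second smallest dark-wood hub, 24 mm across, 20 mm high (upper 7 mm tapers in 4 mm), in a burnt ring just over 41 mm wide. Origin: centre of its foot, on the board's top; x along the row to the larger hubs, y across, z up. 50.5 mm from the smallest hub
- hub_51: second largest dark-wood hub, 34 mm across, 20 mm high (upper 7 mm tapers in 4 mm), in a burnt ring just over 51 mm wide. Origin: centre of its foot, on the board's top; x along the row to the larger hubs, y across, z up. 60 mm from the next smaller hub
- hub_60: largest dark-wood hub, 43 mm across, 20 mm high (upper 7 mm tapers in 4 mm), in a burnt ring just over 60 mm wide. Origin: centre of its foot, on the board's top; x along the row to the larger hubs, y across, z up. 69.5 mm from the next smaller hub; seated saws are about 14 mm apart along the row, with free room across it
- calipers: bystander: steel calipers lying flat on the right of the bench, 186 x 71 mm, 10 mm thick; origin under their middle, y along their length
- whetstone: bystander: worn grey stone, 68 x 33 x 27 mm, lying beyond the board on the left; origin under its middle, y along its length
Things that resemble listed ones, but are neither listed nor needed, are in the scene too. What is shaped like the saw_32 but purple is not meant.

How it is judged:
By the outcome, as a careful person would: the job done as asked, in the order asked, and still so for the second after the job is handed in, with the robot touching nothing.
It also fails if it takes over 102 s, if anything falls off the work surface, if the arm or the gripper's body presses on something with over 40 N, if the wrist force passes 120 N, or if a joint passes its speed limit or range.

## Robot

A 7-joint arm with a two-finger parallel gripper is mounted at the origin on a cart in front of the work surface, level with it; the furniture and walls round the work are solid. World frame = base frame: x ahead of the robot, y to its left, z up, the work surface at z = 0. Lengths are in m, angles in degrees, forces in N, time in s.
With the tool pointing down it reaches from about 0.425 to 0.875 m from the base axis. Payload 4.7 kg.
Tool frame: the origin (TCP) lies at the very end of the fingers, on their centre line; the grasp point (between the pads) lies env.tcp_to_grasp behind it (env.tcp_to_grasp is the distance from the TCP to the grasp point, in m); z points along the fingers, x is the direction in which the jaws open and shut, and the axes are right-handed (so a half turn about z gives the same grasp; the last joint's range is limited). The gripper opens to 87 mm and grips with 3 to 60 N. Pads are 19 mm wide; open, the fingers measure 117 mm over their backs; the gripper's body (75 mm by 190 mm) begins 51 mm behind the grasp point.
Start: joints at [-62.275, 18.392, -4.016, 83.108, 1.295, 78.541, -3.26], TCP at [0.294, 0.58, 0.223] pointing down, gripper open.
Joint ranges: [-163.93, 163.93], [-17.29, 119.83], [-79.2, 71.16], [3.27, 140.29], [-89.18, 269.18], [5.43, 117.66], [-154.24, 154.24]. Speed limits (degrees/s): [147.25, 147.25, 180, 180, 180, 180, 180].

## Interface

Orientations are given as [roll, pitch, yaw] about the fixed x, y, z axes, in that order (R = Rz(yaw) Ry(pitch) Rx(roll)).
In Python, from cell import env gives the robot as it stands. The module is installed in compiled form; this text tells all that it offers.
- The arm moves only by the tool send_rows, never from a script. Its argument "steps" is a list of rows, each a list of 3 entries, a list of its own where there are three numbers: the shift along the tool's x, y, z in m, then the turn, a rotation vector about the tool's x, y, z in rad, then the finger opening in m, from 0 to 0.087. A call has exactly 5 rows; each row is the pose to reach, as a shift and turn from the pose commanded when the call began, along the tool's axes at that moment; what a row does not reach only later rows make up. A row lasts 1/12 s, in which the tool goes at most 41.7 mm and 7.16 degrees, less where a joint would pass 70% of its speed; a pose out of reach is approached as far as the arm can. A call with a gripper value outside its range is refused whole. The fingers move at their own pace and stop on an object; "grip_force" is the grip in N (left out, the last holds). Time passes only in rows, so rows that repeat a pose let the fingers close, or fill a call up. It gives the time, the measured TCP pose, the force and the opening at its end, in the units of the state.
- env.get_obs(): the state, without advancing time (a new reading comes with each control period).
- env.read_camera(name): name is "scene" or "top" or "wrist"; returns a dict with "pixels" (400x640x3 uint8, red, green, blue), "fx", "fy", "cx", "cy" (pixels), "k1" (the pictures are not rectified: a ray, as slopes to the right and down, at radius r is drawn at 1 + k1 r^2 times it, then the intrinsics apply), "position" and "rotation" of the camera in the world. Camera axes: x right, y up, looking along -z (the intrinsics and any distortion apply to the point x, -y, -z); pixel columns grow to the right and rows downward; lengths in m; the calibration is good to about 2 mm. A picture is of the moment at which its call begins. There is no depth.
- env.sign_off(): hands the job in, once; it reports no verdict.
The state is a dict: "time_s": time; "qpos": joint angles; "joint_velocities": joint speeds; "effort": joint torques, N m; "tool_pos": TCP position; "tool_rot": TCP orientation; "force": force on the tool from outside, world axes, zero at the start; "wrist_torque": the same for the moment, N m; "grip_width": finger opening in m.
Only numpy, scipy, OpenCV 4.12 (cv2) and the standard library are available. Lean on these libraries where they do the work, as an engineer would, in place of code of your own. Each camera call takes 0.05 s, during which the arm holds its last target.

## Working session

There is one attempt and no reset: what is moved stays moved. The work goes in short steps, Python scripts to look and compute and a tool call to move; the robot and the scene stay as the last step left them, time stands still between calls to the robot, and variables do not carry over. Pictures are saved under pics/ and viewed, and the job is handed in when it is done.

Besides the shell and the picture viewer there is one more tool, called after "Emit:" as name(argument=value, ...) on one line, values as JSON. send_rows: Moves the arm, as the interface text tells. Its arguments: {"type":"object","properties":{"steps":{"type":"array"},"grip_force":{"type":"number"}},"required":["steps"]}

```bash
mkdir -p pics; ls; python3 - <<'E'
from cell import env
import cv2,json
print(env.get_obs(), env.tcp_to_grasp)
for n in ["scene","top","wrist"]:
    d=env.read_camera(n)
    cv2.imwrite(f"pics/{n}0.png",d["pixels"][:,:,::-1])
    print(n,{k:(v.tolist() if hasattr(v,'tolist') else v) for k,v in d.items() if k!="pixels"})
E
```

```text
pics
{'time_s': 0.0, 'qpos': array([-62.27443126,  18.43998878,  -4.01621414,  83.17551733,
         1.29417665,  78.53963547,  -3.25932689]), 'joint_velocities': array([ 0.07431604, -0.04466854, -0.02490539,  0.01776033, -0.01214622,
       -0.15317093,  0.1123397 ]), 'effort': array([ 1.45057429e-04, -4.91286707e+01, -4.03881194e-01, -3.12531745e+01,
       -6.38139085e-02,  4.37336485e-02,  1.76155627e-04]), 'tool_pos': array([0.29404527, 0.57906696, 0.22144567]), 'tool_rot': array([1.79995306e+02, 1.09941669e-01, 6.30853466e+01]), 'force': array([-0.97740128,  0.14915103, -0.06744931]), 'wrist_torque': array([ 0.00447906, -0.04626703,  0.01934874]), 'grip_width': 0.08679428767569432} 0.0187
scene {'fx': 365.2888043131595, 'fy': 365.2888043131595, 'cx': 317.3250605190523, 'cy': 197.58380201713098, 'k1': -0.019803168885330198, 'position': [0.02737878631202492, -0.7029609675356198, 0.5479000658911722], 'rotation': [58.956689110276685, 0.6818693754505308, -39.472880861107306]}
top {'fx': 473.7452323254387, 'fy': 473.7452323254387, 'cx': 315.3115209929271, 'cy': 196.9035138053457, 'k1': 0.04251401381904474, 'position': [0.40219394275090964, -0.07152687625693638, 1.4809126302429962], 'rotation': [6.866468451022891, 0.21577314785580923, -91.55418913334748]}
wrist {'fx': 347.27080898947065, 'fy': 347.27080898947065, 'cx': 326.38741904519014, 'cy': 196.64589823049803, 'k1': -0.023062575089424612, 'position': [0.2200602051374904, 0.6165740130910553, 0.38432440958253106], 'rotation': [-17.209965096455143, 0.044681579392290866, 63.13341803557056]}
```

View pics/scene0.png

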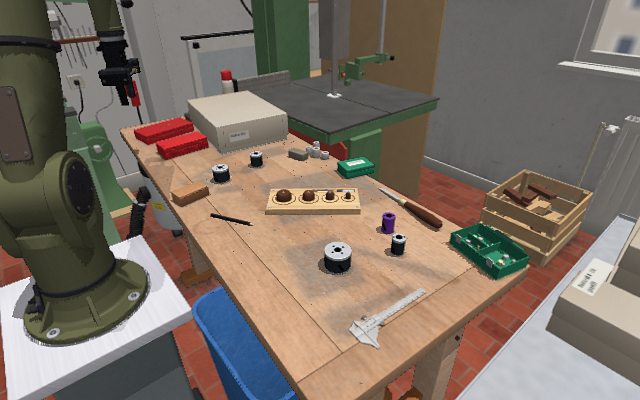

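View pics/top0.png

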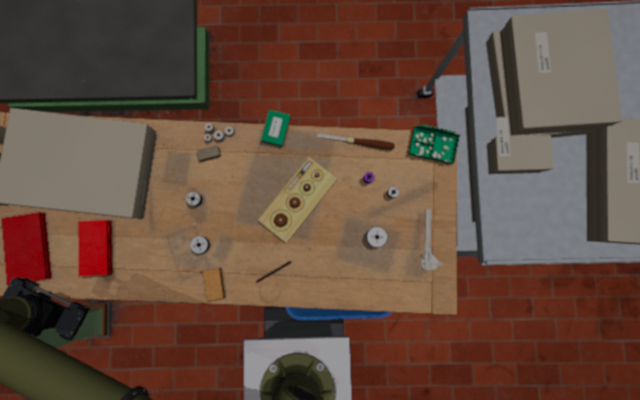

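View pics/wrist0.png

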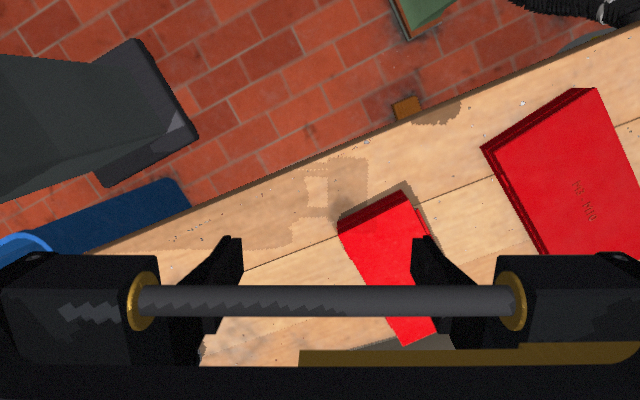

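```bash
cat > h.py <<'E'
from cell import env
import numpy as np, cv2
from scipy.spatial.transform import Rotation as R
def rot(r): return R.from_euler('xyz',r,degrees=True).as_matrix()
def cam(n,save=None):
    d=env.read_camera(n)
    d['P']=np.array(d['position']); d['R']=rot(d['rotation']) 
    if save: cv2.imwrite(f"pics/{save}.png",d["pixels"][:,:,::-1])
    return d
def ray(d,uv):
    K=np.array([[d['fx'],0,d['cx']],[0,d['fy'],d['cy']],[0,0,1]])
    p=cv2.undistortPoints(np.array(uv,float).reshape(-1,1,2),K,np.array([d['k1'],0,0,0.])).reshape(-1,2)
    v=np.c_[p[:,0],-p[:,1],-np.ones(len(p))]
    return v@d['R'].T
def plane(d,uv,z):
    r=ray(d,uv); t=(z-d['P'][2])/r[:,2]
    return d['P']+t[:,None]*r
def proj(d,X):
    c=(np.atleast_2d(X)-d['P'])@d['R']
    x=c[:,0]/-c[:,2]; y=-c[:,1]/-c[:,2]
    k=1+d['k1']*(x*x+y*y)
    return np.c_[d['fx']*x*k+d['cx'],d['fy']*y*k+d['cy']]
def state():
    o=env.get_obs(); return o, np.array(o['tool_pos']), rot(o['tool_rot'])
def zoom(d,x0,y0,x1,y1,s,name):
    cv2.imwrite(f"pics/{name}.png",cv2.resize(d['pixels'][y0:y1,x0:x1,::-1],None,fx=s,fy=s,interpolation=cv2.INTER_CUBIC))
E
python3 - <<'E'
from h import *
d=cam('top'); zoom(d,160,120,460,280,2.6,'topz'); s=cam('scene'); zoom(s,190,130,450,300,3,'scz')
E
```

```text
(no output)
```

View pics/topz.png

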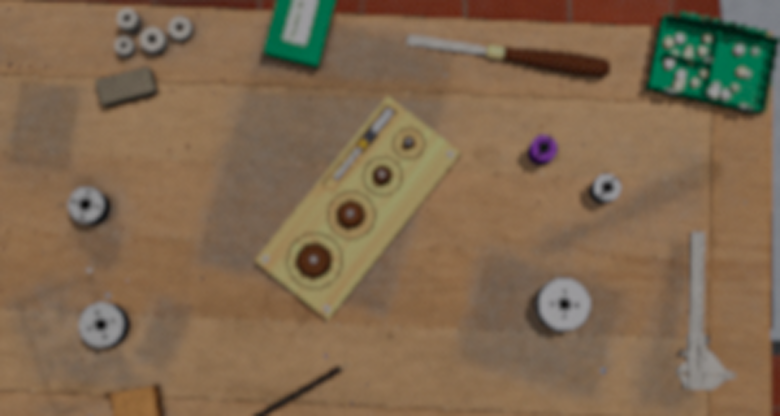

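View pics/scz.png

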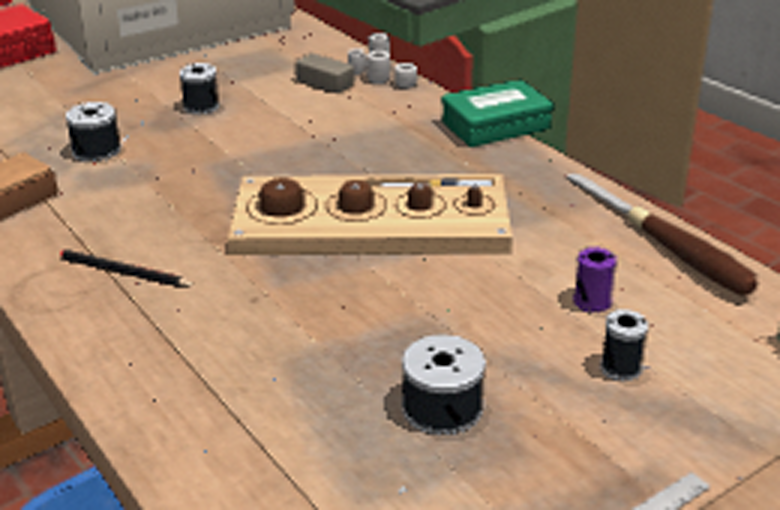

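```bash
python3 - <<'E'
from h import *
d=cam('top'); s=cam('scene')
def caps(d,seeds,tag):
    hsv=cv2.cvtColor(d['pixels'],cv2.COLOR_RGB2HSV)
    for n,u,v,r in seeds:
        m=((hsv[...,1]<60)&(hsv[...,2]>120)).astype(np.uint8)
        k=np.zeros_like(m); cv2.circle(k,(u,v),r,1,-1); m&=k
        c,_=cv2.findContours(m,cv2.RETR_EXTERNAL,cv2.CHAIN_APPROX_NONE)
        c=max(c,key=cv2.contourArea); e=cv2.fitEllipse(cv2.convexHull(c)) 
        print(tag,n,np.round(e[0],1),np.round(e[1],1),plane(d,[e[0]],.046)[0].round(4))
caps(d,[('60',376,237,15),('32',393,192,11),('51',199,244,14),('41',193,199,12)],'top')
caps(s,[('60',338,250,19),('32',399,238,13),('51',221,169,13),('41',256,154,10)],'sc')
hsv=cv2.cvtColor(d['pixels'],cv2.COLOR_RGB2HSV)
g=cv2.cvtColor(d['pixels'],cv2.COLOR_RGB2GRAY)
for u,v,r in [(281,219,11),(295,202,9),(307,187,7),(317,175,5)]:
    k=np.zeros_like(g); cv2.circle(k,(u,v),r,1,-1)
    ys,xs=np.nonzero((g<75)&(k>0)); print('hub',xs.mean(),ys.mean(),len(xs),plane(d,[(xs.mean(),ys.mean())],.03)[0].round(4))
E
```

```text
top 60 [377.1 236.3] [19.4 20.6] [ 0.4503 -0.2539  0.046 ]
top 32 [393.5 191.2] [ 9.1 10.9] [ 0.586  -0.3095  0.046 ]
top 51 [197.8 244. ] [16.3 17. ] [0.4422 0.2865 0.046 ]
top 41 [192.2 197.7] [12.8 13.1] [0.5829 0.304  0.046 ]
sc 60 [337.5 250.1] [18.3 29.1] [ 0.4467 -0.2526  0.046 ]
sc 32 [398.7 237. ] [ 8.4 14. ] [ 0.5826 -0.3077  0.046 ]
sc 51 [219.7 167.5] [ 7.8 16.7] [0.4376 0.283  0.046 ]
sc 41 [255.7 153.3] [ 5.8 11.6] [0.579  0.3017 0.046 ]
hub 280.2741935483871 220.07258064516128 124 [0.5084 0.0385 0.03  ]
hub 294.3424657534247 202.65753424657535 73 [ 0.5609 -0.0057  0.03  ]
hub 306.62068965517244 187.51724137931035 29 [ 0.607  -0.0447  0.03  ]
hub 316.2857142857143 175.42857142857142 7 [ 0.644  -0.0756  0.03  ]
```

```bash
cat >> h.py <<'E'
def go(t,yaw):
    o,p,M=state()
    T=rot([180,0,yaw])
    sh=M.T@(np.array(t)-p); rv=R.from_matrix(M.T@T).as_rotvec()
    print('t',round(o['time_s'],2),'pos',p.round(4),'rot',np.round(o['tool_rot'],2),'f',np.round(o['force'],1),'g',round(o['grip_width'],4))
    print('shift',sh.round(4),'rv',rv.round(4))
E
python3 -c "
from h import *
go([.541,.011,.2],50)"
```

```text
t 0.35 pos [0.2942 0.5795 0.2223] rot [1.800e+02 2.000e-02 6.309e+01] f [-0.3 -0.1  0.3] g 0.0871
shift [-0.3952  0.4773  0.0225] rv [1.000e-04 4.000e-04 2.284e-01]
```

Emit:
send_rows(steps=[[[-0.395, 0.477, 0.022], [0, 0, 0.228], 0.087], [[-0.395, 0.477, 0.022], [0, 0, 0.228], 0.087], [[-0.395, 0.477, 0.022], [0, 0, 0.228], 0.087], [[-0.395, 0.477, 0.022], [0, 0, 0.228], 0.087], [[-0.395, 0.477, 0.022], [0, 0, 0.228], 0.087]])

```text
time_s: 0.77
tool_pos: [0.3776, 0.3867, 0.2152]
tool_rot: [-180.0, -0.0, 50.0]
force: [0.6, -0.3, -0.3]
grip_width: 0.0872
```

```bash
python3 -c "
from h import *
go([.541,.011,.2],50)"
```

```text
t 0.77 pos [0.3776 0.3867 0.2152] rot [-1.800e+02 -3.000e-02  5.004e+01] f [ 0.6 -0.3 -0.3] g 0.0872
shift [-0.183   0.3666  0.0151] rv [-0.     -0.0004  0.0007]
```

Emit:
send_rows(steps=[[[-0.183, 0.367, 0.015], [0, 0, 0], 0.087], [[-0.183, 0.367, 0.015], [0, 0, 0], 0.087], [[-0.183, 0.367, 0.015], [0, 0, 0], 0.087], [[-0.183, 0.367, 0.015], [0, 0, 0], 0.087], [[-0.183, 0.367, 0.015], [0, 0, 0], 0.087]])

```text
time_s: 1.18
tool_pos: [0.4607, 0.1957, 0.2079]
tool_rot: [180.0, -0.1, 50.0]
force: [1.0, 1.5, -0.3]
grip_width: 0.0871
```

```bash
python3 -c "
from h import *
go([.541,.011,.2],50)"
```

```text
t 1.18 pos [0.4607 0.1957 0.2079] rot [ 1.7999e+02 -6.0000e-02  5.0030e+01] f [ 1.   1.5 -0.3] g 0.0871
shift [-0.09    0.1802  0.0078] rv [ 0.0001 -0.0011  0.0005]
```

Emit:
send_rows(steps=[[[-0.09, 0.18, 0.008], [0, 0, 0], 0.087], [[-0.09, 0.18, 0.008], [0, 0, 0], 0.087], [[-0.09, 0.18, 0.008], [0, 0, 0], 0.087], [[-0.09, 0.18, 0.008], [0, 0, 0], 0.087], [[-0.09, 0.18, 0.008], [0, 0, 0], 0.087]])

```text
time_s: 1.6
tool_pos: [0.5411, 0.0096, 0.1999]
tool_rot: [179.9, -0.0, 49.9]
force: [0.3, -0.6, 0.3]
grip_width: 0.0869
```

```bash
python3 -c "
from h import *
d=cam('wrist','w1'); zoom(d,150,0,510,320,1.8,'w1z')
go([.541,.011,.2],50); print(d['P'],d['rotation'])"
```

```text
t 1.65 pos [0.543  0.0016 0.1999] rot [1.7964e+02 1.3000e-01 4.9420e+01] f [ 1.7 -6.   0.1] g 0.0869
shift [ 0.0059 -0.0076 -0.0002] rv [ 0.0062  0.0022 -0.0101]
[0.47708315 0.06258717 0.36259086] [-17.26516357  -0.06977063  49.95785119]
```

View pics/w1.png

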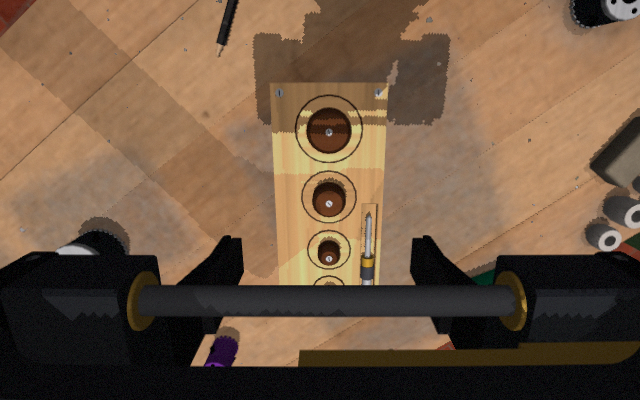

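```bash
python3 -c "
from h import *
d=cam('wrist','w2'); zoom(d,250,70,410,290,2.7,'w2z')
go([.541,.011,.2],50); print(d['P'],d['rotation'])"
```

```text
t 1.7 pos [0.5417 0.0052 0.1998] rot [1.798e+02 1.000e-01 4.940e+01] f [ 0.7 -0.6  0.2] g 0.0873
shift [ 0.004  -0.0043 -0.0002] rv [ 0.0035  0.0018 -0.0105]
[0.4790947  0.05586806 0.36212318] [-17.54573045   0.08789553  49.46698171]
```

View pics/w2z.png

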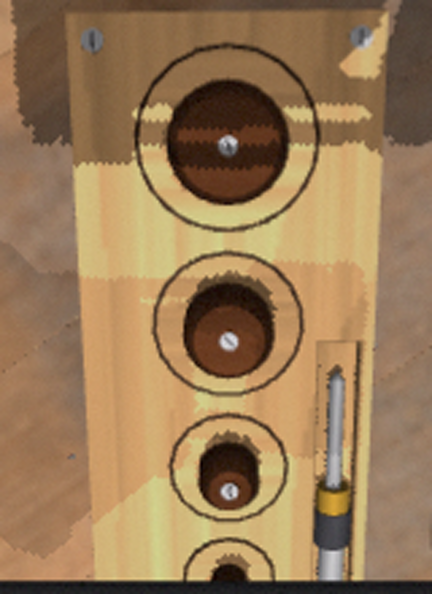

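```bash
python3 -c "
from h import *
d=cam('wrist','w3'); zoom(d,250,70,410,290,2.7,'w3z'); print(d['P'],d['rotation'])
f=lambda a:[(x/2.7+250-.3,y/2.7+70-.3) for x,y in a]
print(plane(d,f([(228,146),(229,342),(230,492)]),.038).round(4))
print(plane(d,f([(227.5,138),(228,323),(229,466)]),.018).round(4))
print(plane(d,f([(136,138),(319,138),(227.5,45),(227.5,231)]),.018).round(4))
go([.541,.011,.2],50)
t=cam('top');
r=plane(d,f([(227.5,138),(228,323),(229,466)]),.018)
u=(r[2]-r[0])/np.linalg.norm(r[2]-r[0]);print(u,np.degrees(np.arctan2(u[1],u[0])),np.linalg.norm(r[2]-r[0]),np.linalg.norm(r[1]-r[0]))
"
```

```text
[0.47815943 0.05916848 0.36225555] [-17.39236022   0.06053227  49.44937021]
[[ 0.5064  0.0439  0.038 ]
 [ 0.5601 -0.0009  0.038 ]
 [ 0.6062 -0.0393  0.038 ]]
[[ 0.5059  0.0447  0.018 ]
 [ 0.559   0.      0.018 ]
 [ 0.605  -0.0382  0.018 ]]
[[0.4844 0.0196 0.018 ]
 [0.5273 0.0698 0.018 ]
 [0.4814 0.0654 0.018 ]
 [0.5318 0.0228 0.018 ]]
t 1.75 pos [0.5409 0.0093 0.1996] rot [1.7995e+02 3.0000e-02 4.9630e+01] f [-0.4  1.  -0.1] g 0.0865
shift [ 0.0014 -0.001  -0.0004] rv [ 0.0009  0.0006 -0.0065]
[ 0.767027   -0.64161482  0.        ] -39.91233811913569 0.1291982648021457 0.06943655645270448
```

View pics/w3z.png

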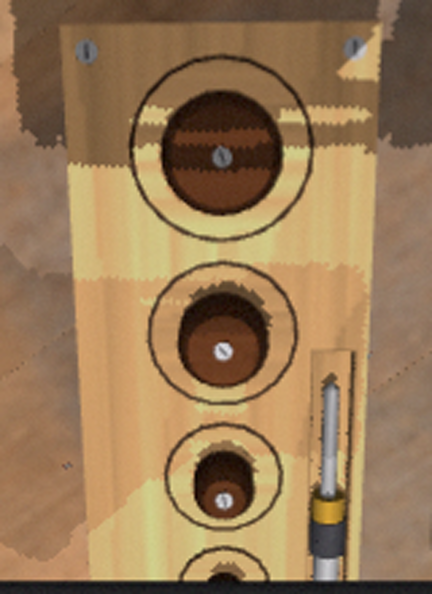

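```bash
python3 -c "
from h import *
d=cam('wrist','w4'); zoom(d,250,70,410,290,2.7,'w4z'); print(d['P'],d['rotation'])
e=dict(d); e['P']=np.array([0.47815943,0.05916848,0.36225555]); e['R']=rot([-17.39236022,0.06053227,49.44937021])
f=lambda a:[(x/2.7+250-.3,y/2.7+70-.3) for x,y in a]
print(plane(e,f([(222,157),(223,351),(224,500)]),.038).round(4))
r=plane(e,f([(222,148),(223.5,333.5),(224,476)]),.018);print(r.round(4))
u=(r[2]-r[0])/np.linalg.norm(r[2]-r[0]);print(u,np.degrees(np.arctan2(u[1],u[0])),np.linalg.norm(r[2]-r[0]),np.linalg.norm(r[1]-r[0]))
go([.541,.011,.2],50)
import time
"
```

```text
[0.47667308 0.06508661 0.36228236] [-1.71697284e+01 -4.87232160e-02  4.99171390e+01]
[[ 0.5079  0.04    0.038 ]
 [ 0.5613 -0.0048  0.038 ]
 [ 0.6072 -0.0432  0.038 ]]
[[ 0.5073  0.0409  0.018 ]
 [ 0.5611 -0.004   0.018 ]
 [ 0.607  -0.0426  0.018 ]]
[ 0.76689818 -0.64176879  0.        ] -39.92384033265706 0.1300509883703866 0.07007833882763578
t 1.85 pos [0.5401 0.014  0.1994] rot [-1.7995e+02 -2.0000e-02  5.0040e+01] f [ 0.3  0.6 -0.1] g 0.0872
shift [-0.0017  0.0026 -0.0006] rv [-0.0009 -0.0004  0.0007]
```

View pics/w4z.png

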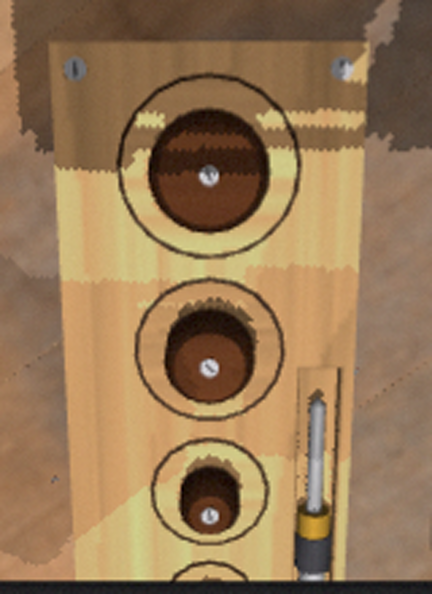

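```bash
python3 -c "
from h import *
go([.585,-.308,.15],50)"
```

```text
t 1.85 pos [0.5401 0.014  0.1994] rot [-1.7995e+02 -2.0000e-02  5.0040e+01] f [ 0.3  0.6 -0.1] g 0.0872
shift [-0.218   0.2412  0.0492] rv [-0.0009 -0.0004  0.0007]
```

Emit:
send_rows(steps=[[[-0.017, 0.019, 0.004], [0, 0, 0], 0.087], [[-0.041, 0.046, 0.009], [0, 0, 0], 0.08], [[-0.068, 0.075, 0.015], [0, 0, 0], 0.07], [[-0.094, 0.104, 0.021], [0, 0, 0], 0.06], [[-0.12, 0.133, 0.027], [0, 0, 0], 0.055]])

```text
time_s: 2.27
tool_pos: [0.5658, -0.163, 0.1725]
tool_rot: [-180.0, -0.1, 50.3]
force: [0.5, 0.4, 0.4]
grip_width: 0.0681
```

Emit:
send_rows(steps=[[[-0.026, 0.029, 0.006], [0, 0, 0], 0.055], [[-0.052, 0.058, 0.012], [0, 0, 0], 0.055], [[-0.074, 0.082, 0.017], [0, 0, 0], 0.055], [[-0.09, 0.099, 0.02], [0, 0, 0], 0.055], [[-0.098, 0.108, 0.022], [0, 0, 0], 0.055]])

```text
time_s: 2.68
tool_pos: [0.5847, -0.3105, 0.1498]
tool_rot: [-180.0, 0.1, 50.0]
force: [-0.3, -0.3, 0.0]
grip_width: 0.0554
```

Emit:
send_rows(steps=[[[0, 0, 0], [0, 0, 0], 0.055], [[0, 0, 0], [0, 0, 0], 0.055], [[0, 0, 0], [0, 0, 0], 0.055], [[0, 0, 0], [0, 0, 0], 0.055], [[0, 0, 0], [0, 0, 0], 0.055]])

```text
time_s: 3.1
tool_pos: [0.5858, -0.3066, 0.151]
tool_rot: [180.0, -0.1, 50.2]
force: [-0.2, -0.0, 0.2]
grip_width: 0.0554
```

```bash
cat >> h.py <<'E'
def capfind(d,seed,r,z=.046,draw=None,smax=60,vmin=120):
    hsv=cv2.cvtColor(d['pixels'],cv2.COLOR_RGB2HSV)
    m=((hsv[...,1]<smax)&(hsv[...,2]>vmin)).astype(np.uint8)
    k=np.zeros_like(m); cv2.circle(k,seed,r,1,-1); m&=k
    c,_=cv2.findContours(m,cv2.RETR_EXTERNAL,cv2.CHAIN_APPROX_NONE)
    c=max(c,key=cv2.contourArea); e=cv2.fitEllipse(cv2.convexHull(c))
    print('ell',np.round(e[0],1),np.round(e[1],1),plane(d,[e[0]],z)[0].round(4))
    if draw:
        im=d['pixels'][:,:,::-1].copy(); cv2.ellipse(im,e,(0,0,255),1); cv2.imwrite(f'pics/{draw}.png',im)
    return plane(d,[e[0]],z)[0]
E
python3 -c "
from h import *
d=cam('wrist','w5'); print(proj(d,[.585,-.308,.046]))
capfind(d,tuple(int(x) for x in proj(d,[.585,-.308,.046])[0]),60,draw='w5e')
go([.585,-.308,.15],50)"
```

```text
[[324.65096134 197.00290483]]
ell [324.2 194.2] [36.3 38.6] [ 0.5829 -0.3068  0.046 ]
t 3.15 pos [ 0.5856 -0.3071  0.151 ] rot [ 1.7999e+02 -7.0000e-02  5.0150e+01] f [ 0.2 -0.2 -0.3] g 0.0547
shift [-0.0011  0.0001  0.001 ] rv [ 0.0002 -0.0012  0.0026]
```

View pics/w5e.png

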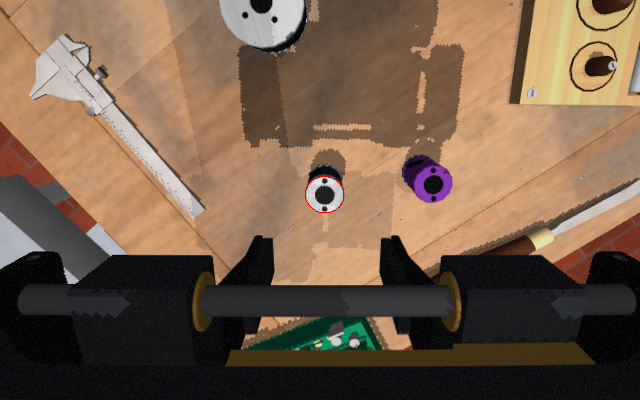

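```bash
python3 -c "
from h import *
go([.5832,-.307,.015],50)"
```

```text
t 3.15 pos [ 0.5856 -0.3071  0.151 ] rot [ 1.7999e+02 -7.0000e-02  5.0150e+01] f [ 0.2 -0.2 -0.3] g 0.0547
shift [-0.0016 -0.0019  0.136 ] rv [ 0.0002 -0.0012  0.0026]
```

Emit:
send_rows(steps=[[[-0.001, -0.001, 0.02], [0, 0, 0], 0.055], [[-0.0015, -0.002, 0.055], [0, 0, 0], 0.055], [[-0.0015, -0.002, 0.09], [0, 0, 0], 0.055], [[-0.0015, -0.002, 0.12], [0, 0, 0], 0.055], [[-0.0015, -0.002, 0.135], [0, 0, 0], 0.055]])

```text
time_s: 3.57
tool_pos: [0.5805, -0.3064, 0.0117]
tool_rot: [-179.7, 0.1, 50.1]
force: [-0.4, 0.7, -0.5]
grip_width: 0.0552
```

Emit:
send_rows(steps=[[[0, 0, 0], [0, 0, 0], 0.055], [[0, 0, 0], [0, 0, 0], 0.02], [[0, 0, 0], [0, 0, 0], 0.02], [[0, 0, 0], [0, 0, 0], 0.02], [[0, 0, 0], [0, 0, 0], 0.02]], grip_force=25)

```text
time_s: 3.98
tool_pos: [0.5838, -0.3094, 0.0178]
tool_rot: [179.8, -0.1, 50.0]
force: [0.0, 0.3, 0.2]
grip_width: 0.0362
```

Emit:
send_rows(steps=[[[0, 0, 0], [0, 0, 0], 0.02], [[0, 0, 0], [0, 0, 0], 0.02], [[0, 0, 0], [0, 0, 0], 0.02], [[0, 0, 0], [0, 0, 0], 0.02], [[0, 0, 0], [0, 0, 0], 0.02]])

```text
time_s: 4.4
tool_pos: [0.5838, -0.309, 0.0174]
tool_rot: [179.8, -0.1, 50.0]
force: [-1.3, 1.7, 6.5]
grip_width: 0.0316
```

```bash
python3 -c "
from h import *
d=cam('wrist','w6')
go([.646,-.0757,.11],50)"
```

```text
t 4.45 pos [ 0.5838 -0.3091  0.0174] rot [ 1.7985e+02 -8.0000e-02  5.0030e+01] f [0.6 0.  5.7] g 0.0311
shift [ 0.2189 -0.102  -0.0926] rv [ 0.0026 -0.0015  0.0005]
```

View pics/w6.png

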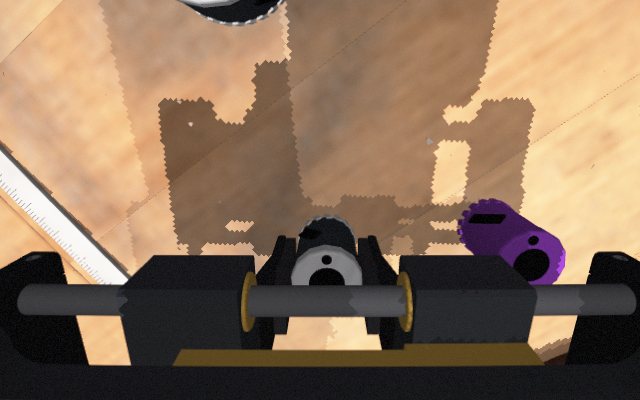

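Emit:
send_rows(steps=[[[0, 0, -0.012], [0, 0, 0], 0.02], [[0, 0, -0.04], [0, 0, 0], 0.02], [[0.01, -0.005, -0.07], [0, 0, 0], 0.02], [[0.035, -0.017, -0.09], [0, 0, 0], 0.02], [[0.065, -0.031, -0.1], [0, 0, 0], 0.02]])

```text
time_s: 4.87
tool_pos: [0.6005, -0.2428, 0.1199]
tool_rot: [179.7, -0.0, 49.7]
force: [1.1, -0.9, 0.4]
grip_width: 0.0316
```

```bash
python3 -c "
from h import *
go([.6475,-.077,.11],50)"
```

```text
t 4.87 pos [ 0.6005 -0.2428  0.1199] rot [ 1.7968e+02 -1.0000e-02  4.9660e+01] f [ 1.1 -0.9  0.4] g 0.0316
shift [ 0.1568 -0.0716  0.0095] rv [ 0.0056 -0.0001 -0.0059]
```

Emit:
send_rows(steps=[[[0.035, -0.016, 0], [0, 0, 0], 0.02], [[0.072, -0.033, 0.002], [0, 0, 0], 0.02], [[0.108, -0.05, 0.005], [0, 0, 0], 0.02], [[0.138, -0.064, 0.01], [0, 0, 0], 0.02], [[0.154, -0.071, 0.012], [0, 0, 0], 0.02]])

```text
time_s: 5.28
tool_pos: [0.6456, -0.0683, 0.1033]
tool_rot: [-179.9, -0.1, 50.4]
force: [0.9, 0.5, -1.4]
grip_width: 0.0315
```

Emit:
send_rows(steps=[[[0, 0, 0], [0, 0, 0], 0.02], [[0, 0, 0], [0, 0, 0], 0.02], [[0, 0, 0], [0, 0, 0], 0.02], [[0, 0, 0], [0, 0, 0], 0.02], [[0, 0, 0], [0, 0, 0], 0.02]])

```text
time_s: 5.7
tool_pos: [0.6446, -0.0777, 0.104]
tool_rot: [180.0, 0.0, 49.8]
force: [-0.5, 0.3, -1.0]
grip_width: 0.0314
```

```bash
python3 -c "
from h import *
d=cam('wrist','w7'); s=cam('scene'); zoom(s,250,120,410,240,4,'s7')
go([.6475,-.077,.04],50)"
```

```text
t 5.8 pos [ 0.6448 -0.0769  0.1039] rot [179.98  -0.    49.89] f [-0.  -0.6 -0.6] g 0.0315
shift [0.0017 0.0021 0.0639] rv [ 0.0004 -0.     -0.002 ]
```

View pics/w7.png

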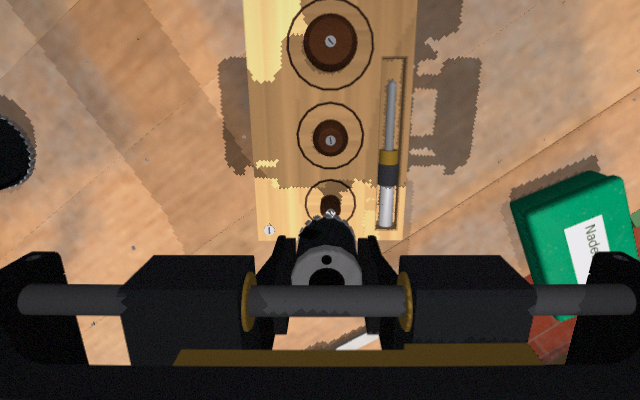

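View pics/s7.png

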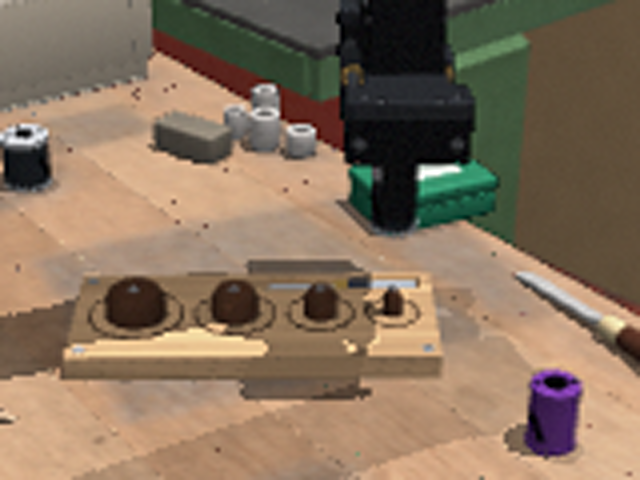

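```bash
python3 -c "
from h import *
d=cam('wrist'); print(d['P'],d['rotation'])
print('screws',plane(d,[(330.5,42),(330.5,140),(330,212.5)],.038).round(4))
print('ring',plane(d,[(330.3,43.5),(330.5,135.5),(330.3,203.5)],.018).round(4))
p=np.array([.6448,-.0769,.1325]); print(proj(d,p), proj(d,p+[-.0015,.0013,0]))
print('capedges',plane(d,[(291.5,281),(362,281)],.1325).round(4))
go([.6475,-.077,.04],50)
"
```

```text
[ 0.58096901 -0.02398419  0.2665631 ] [-1.72153854e+01 -4.00171690e-02  4.99397724e+01]
screws [[ 0.5615 -0.0042  0.038 ]
 [ 0.6072 -0.0423  0.038 ]
 [ 0.6458 -0.075   0.038 ]]
ring [[ 0.5605 -0.0031  0.018 ]
 [ 0.6071 -0.0419  0.018 ]
 [ 0.6461 -0.0746  0.018 ]]
[[327.49496128 286.43991892]] [[327.56689469 282.47403826]]
capedges [[ 0.6326 -0.0872  0.1325]
 [ 0.6525 -0.0636  0.1325]]
t 5.85 pos [ 0.6448 -0.0765  0.1038] rot [179.99  -0.    49.92] f [-0.6  0.6 -0.1] g 0.0312
shift [0.0014 0.0023 0.0638] rv [ 0.0002 -0.     -0.0014]
```

```bash
python3 -c "
from h import *
d=dict(pixels=cv2.imread('pics/w7.png')[:,:,::-1]); zoom(d,270,160,390,300,4,'w7z')"
```

```text
(no output)
```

View pics/w7z.png

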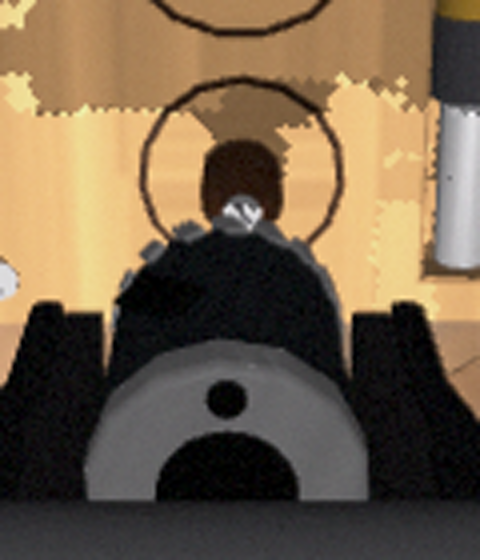

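Emit:
send_rows(steps=[[[0.0015, 0.001, 0.008], [0, 0, 0], 0.02], [[0.0025, 0.001, 0.025], [0, 0, 0], 0.02], [[0.0025, 0.001, 0.042], [0, 0, 0], 0.02], [[0.0025, 0.001, 0.055], [0, 0, 0], 0.02], [[0.0025, 0.001, 0.06], [0, 0, 0], 0.02]])

```text
time_s: 6.27
tool_pos: [0.6457, -0.0738, 0.0406]
tool_rot: [-179.8, 0.1, 50.0]
force: [-1.1, 0.1, -1.4]
grip_width: 0.0318
```

Emit:
send_rows(steps=[[[0, 0, 0.002], [0, 0, 0], 0.02], [[0, 0, 0.004], [0, 0, 0], 0.02], [[0, 0, 0.006], [0, 0, 0], 0.02], [[0, 0, 0.0075], [0, 0, 0], 0.02], [[0, 0, 0.0085], [0, 0, 0], 0.02]])

```text
time_s: 6.68
tool_pos: [0.6478, -0.0741, 0.0356]
tool_rot: [180.0, -0.0, 50.0]
force: [0.3, -0.6, -0.8]
grip_width: 0.0313
```

```bash
python3 -c "
from h import *
d=cam('wrist','w8');s=cam('scene'); zoom(s,250,120,410,240,4,'s8')
go([.6475,-.077,.0354],50)
"
```

```text
t 6.78 pos [ 0.6477 -0.0741  0.0355] rot [ 1.7996e+02 -4.0000e-02  5.0020e+01] f [ 0.6  1.2 -0.5] g 0.0317
shift [-0.0024  0.0017  0.0001] rv [ 0.0007 -0.0007  0.0004]
```

View pics/s8.png

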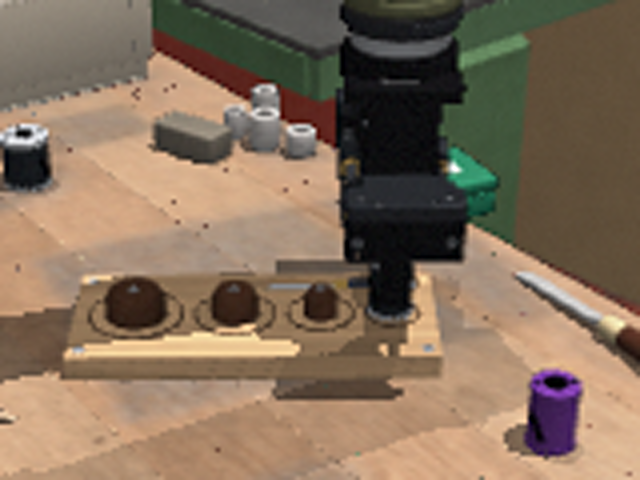

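Emit:
send_rows(steps=[[[0, 0, 0.0005], [0, 0, 0], 0.02], [[0, 0, 0.001], [0, 0, 0], 0.02], [[0, 0, 0.0015], [0, 0, 0], 0.02], [[0, 0, 0.0015], [0, 0, 0], 0.036], [[0, 0, 0.0015], [0, 0, 0], 0.042]])

```text
time_s: 7.2
tool_pos: [0.6478, -0.0741, 0.0341]
tool_rot: [179.9, -0.1, 50.0]
force: [-0.3, 0.5, 0.3]
grip_width: 0.0372
```

Emit:
send_rows(steps=[[[0, 0, 0], [0, 0, 0], 0.042], [[0, 0, -0.005], [0, 0, 0], 0.044], [[0, 0, -0.03], [0, 0, 0], 0.044], [[0, 0, -0.065], [0, 0, 0], 0.05], [[0, 0, -0.09], [0, 0, 0], 0.06]])

```text
time_s: 7.62
tool_pos: [0.6477, -0.0744, 0.1257]
tool_rot: [179.9, -0.0, 50.0]
force: [1.0, 0.0, -0.5]
grip_width: 0.0508
```

```bash
python3 -c "
from h import *
d=cam('wrist','w9');s=cam('scene'); zoom(s,250,120,410,240,4,'s9')
go([.582,.303,.15],50)
"
```

```text
t 7.72 pos [ 0.6508 -0.0749  0.1293] rot [179.57  -0.34  50.01] f [-1.4 -0.7  0.2] g 0.0564
shift [ 0.2454 -0.2954 -0.0214] rv [ 0.0075 -0.0059  0.0002]
```

View pics/w9.png

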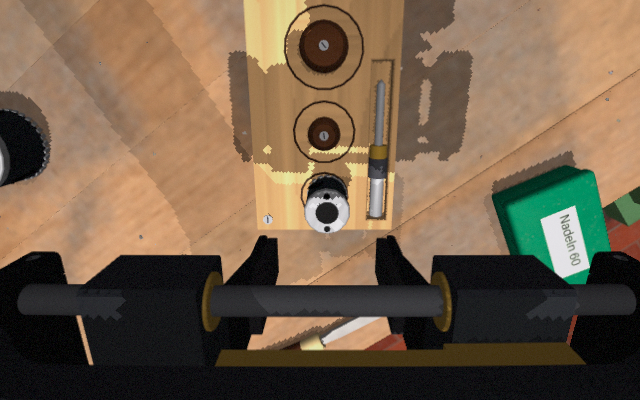

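View pics/s9.png

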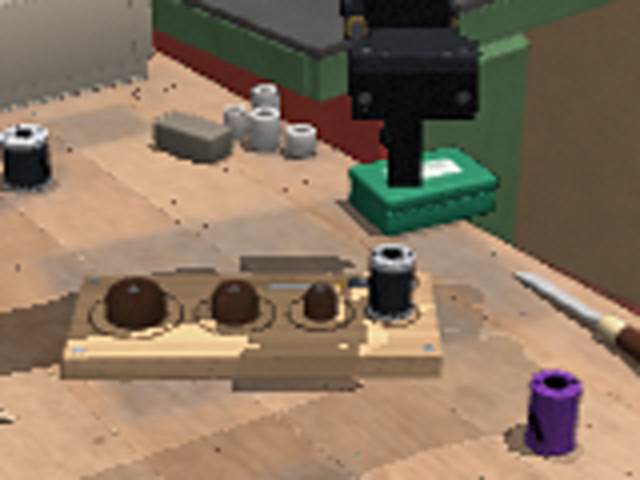

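Emit:
send_rows(steps=[[[0.015, -0.018, -0.01], [0, 0, 0], 0.06], [[0.038, -0.046, -0.02], [0, 0, 0], 0.065], [[0.063, -0.077, -0.021], [0, 0, 0], 0.065], [[0.088, -0.108, -0.021], [0, 0, 0], 0.065], [[0.113, -0.137, -0.021], [0, 0, 0], 0.065]])

```text
time_s: 8.13
tool_pos: [0.6141, 0.1024, 0.1444]
tool_rot: [-180.0, -0.0, 50.0]
force: [1.8, 0.4, -0.2]
grip_width: 0.0649
```

```bash
python3 -c "
from h import *
go([.582,.303,.15],50)
"
```

```text
t 8.13 pos [0.6141 0.1024 0.1444] rot [-1.7997e+02 -2.0000e-02  5.0010e+01] f [ 1.8  0.4 -0.2] g 0.0649
shift [ 0.133  -0.1535 -0.0055] rv [-0.0005 -0.0003  0.0001]
```

Emit:
send_rows(steps=[[[0.025, -0.029, -0.003], [0, 0, 0], 0.065], [[0.051, -0.059, -0.006], [0, 0, 0], 0.065], [[0.078, -0.09, -0.006], [0, 0, 0], 0.065], [[0.102, -0.118, -0.006], [0, 0, 0], 0.065], [[0.119, -0.138, -0.006], [0, 0, 0], 0.065]])

```text
time_s: 8.55
tool_pos: [0.5837, 0.2854, 0.1499]
tool_rot: [-179.9, -0.0, 50.3]
force: [0.4, 0.4, 0.5]
grip_width: 0.0651
```

Emit:
send_rows(steps=[[[0.008, -0.009, 0], [0, 0, 0], 0.065], [[0.011, -0.012, 0], [0, 0, 0], 0.065], [[0.011, -0.012, 0], [0, 0, 0], 0.065], [[0.011, -0.012, 0], [0, 0, 0], 0.065], [[0.011, -0.012, 0], [0, 0, 0], 0.065]])

```text
time_s: 8.97
tool_pos: [0.5848, 0.2932, 0.1506]
tool_rot: [179.9, 0.0, 49.8]
force: [1.0, -0.0, -0.1]
grip_width: 0.065
```

```bash
python3 -c "
from h import *
d=cam('wrist','w10'); 
c=capfind(d,tuple(int(x) for x in proj(d,[.581,.302,.046])[0]),60,draw='w10e')
go([c[0],c[1],.017],50)"
```

```text
ell [333.2 182.4] [47.6 50.6] [0.579  0.3046 0.046 ]
t 9.02 pos [0.5847 0.2935 0.1507] rot [1.7994e+02 2.0000e-02 4.9790e+01] f [-0.2 -0.2 -0.3] g 0.0654
shift [ 0.0049 -0.0117  0.1337] rv [ 0.0011  0.0004 -0.0037]
```

View pics/w10e.png

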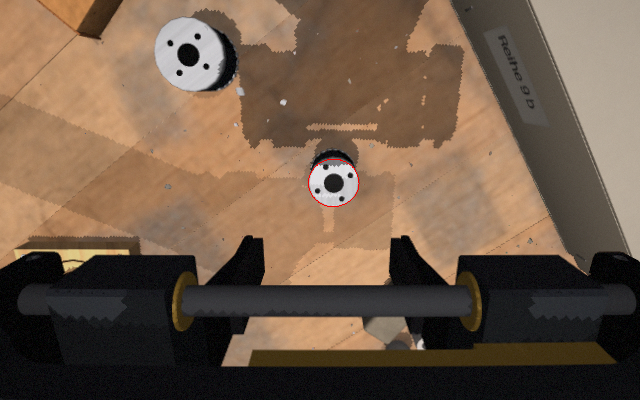

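Emit:
send_rows(steps=[[[0.003, -0.007, 0.02], [0, 0, 0], 0.065], [[0.005, -0.0115, 0.055], [0, 0, 0], 0.065], [[0.005, -0.0115, 0.09], [0, 0, 0], 0.065], [[0.005, -0.0115, 0.12], [0, 0, 0], 0.065], [[0.005, -0.0115, 0.133], [0, 0, 0], 0.065]])

```text
time_s: 9.43
tool_pos: [0.5758, 0.3047, 0.0132]
tool_rot: [-179.9, 0.4, 49.9]
force: [-1.0, -0.7, -0.4]
grip_width: 0.0651
```

Emit:
send_rows(steps=[[[0, 0, 0], [0, 0, 0], 0.065], [[0, 0, 0], [0, 0, 0], 0.03], [[0, 0, 0], [0, 0, 0], 0.03], [[0, 0, 0], [0, 0, 0], 0.03], [[0, 0, 0], [0, 0, 0], 0.03]])

```text
time_s: 9.85
tool_pos: [0.5794, 0.3084, 0.0199]
tool_rot: [179.9, -0.2, 50.0]
force: [-0.8, -1.3, 1.6]
grip_width: 0.046
```

Emit:
send_rows(steps=[[[0, 0, 0], [0, 0, 0], 0.03], [[0, 0, 0], [0, 0, 0], 0.03], [[0, 0, 0], [0, 0, 0], 0.03], [[0, 0, 0], [0, 0, 0], 0.03], [[0, 0, 0], [0, 0, 0], 0.03]])

```text
time_s: 10.27
tool_pos: [0.5789, 0.3081, 0.0193]
tool_rot: [180.0, -0.1, 50.0]
force: [-1.3, -0.7, 6.6]
grip_width: 0.0404
```

```bash
python3 -c "
from h import *
d=cam('wrist','w11'); 
go([.607,-.0425,.11],50)"
```

```text
t 10.32 pos [0.5788 0.308  0.0192] rot [ 1.7996e+02 -1.1000e-01  5.0020e+01] f [-1.7 -1.1  6.1] g 0.0404
shift [-0.2503  0.2469 -0.0911] rv [ 0.0006 -0.0019  0.0004]
```

View pics/w11.png

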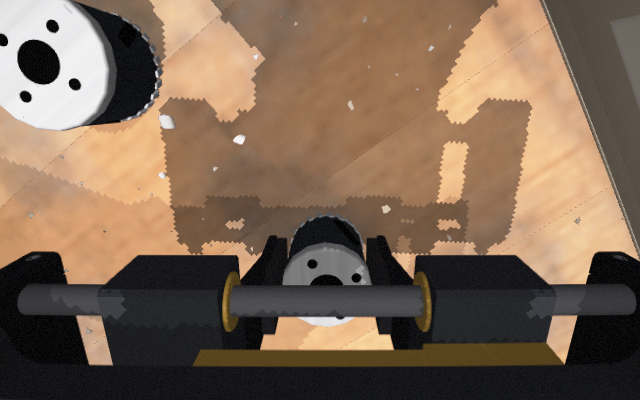

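```bash
python3 -c "
from h import *
d=cam('wrist'); print(proj(d,[.5788,.308,.046]), plane(d,[(326.5,285)],.046)); zoom(d,260,200,400,350,4,'w11z')
go([.607,-.0425,.11],50)"
```

```text
[[327.38067514 284.04499825]] [[0.57891967 0.30738836 0.046     ]]
t 10.37 pos [0.5788 0.3081 0.0193] rot [ 1.7996e+02 -1.1000e-01  5.0020e+01] f [-1.  -1.3  5.7] g 0.0404
shift [-0.2504  0.2469 -0.0911] rv [ 0.0006 -0.0019  0.0004]
```

View pics/w11z.png

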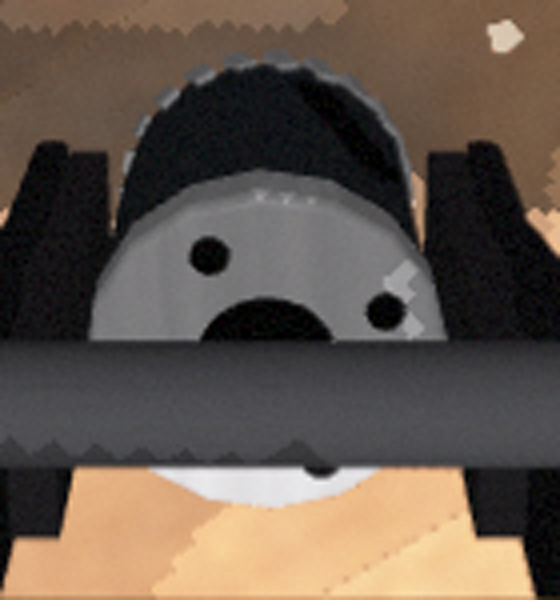

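Emit:
send_rows(steps=[[[0, 0, -0.012], [0, 0, 0], 0.03], [[0, 0, -0.04], [0, 0, 0], 0.03], [[-0.01, 0.01, -0.07], [0, 0, 0], 0.03], [[-0.03, 0.03, -0.09], [0, 0, 0], 0.03], [[-0.055, 0.055, -0.095], [0, 0, 0], 0.03]])

```text
time_s: 10.78
tool_pos: [0.5866, 0.234, 0.1176]
tool_rot: [179.9, -0.5, 50.3]
force: [1.7, -0.7, -0.8]
grip_width: 0.0404
```

Emit:
send_rows(steps=[[[-0.025, 0.025, 0], [0, 0, 0], 0.03], [[-0.05, 0.05, 0], [0, 0, 0], 0.03], [[-0.075, 0.075, 0], [0, 0, 0], 0.03], [[-0.1, 0.099, 0], [0, 0, 0], 0.03], [[-0.125, 0.123, 0], [0, 0, 0], 0.03]])

```text
time_s: 11.2
tool_pos: [0.5987, 0.0539, 0.1134]
tool_rot: [180.0, -0.1, 50.0]
force: [0.7, -0.3, -0.8]
grip_width: 0.0406
```

Emit:
send_rows(steps=[[[-0.024, 0.023, 0], [0, 0, 0], 0.03], [[-0.044, 0.043, 0], [0, 0, 0], 0.03], [[-0.059, 0.057, 0], [0, 0, 0], 0.03], [[-0.068, 0.066, 0], [0, 0, 0], 0.03], [[-0.07, 0.069, 0], [0, 0, 0], 0.03]])

```text
time_s: 11.62
tool_pos: [0.6065, -0.0456, 0.1131]
tool_rot: [179.9, 0.0, 49.8]
force: [-0.2, -0.6, -0.2]
grip_width: 0.0406
```

Emit:
send_rows(steps=[[[0, 0, 0], [0, 0, 0], 0.03], [[0, 0, 0], [0, 0, 0], 0.03], [[0, 0, 0], [0, 0, 0], 0.03], [[0, 0, 0], [0, 0, 0], 0.03], [[0, 0, 0], [0, 0, 0], 0.03]])

```text
time_s: 12.03
tool_pos: [0.6067, -0.0409, 0.1124]
tool_rot: [-180.0, -0.0, 50.1]
force: [0.4, 0.3, -0.2]
grip_width: 0.0404
```

```bash
python3 -c "
from h import *
d=cam('wrist','w12'); zoom(d,260,90,400,350,2.2,'w12z')
print(d['P'],d['rotation'])
go([.607,-.0423,.0372],50)"
```

```text
[0.54269966 0.01159344 0.27526293] [-17.16888739  -0.05836024  50.19598619]
t 12.08 pos [ 0.6066 -0.0413  0.1125] rot [-1.7998e+02 -1.0000e-02  5.0120e+01] f [ 0.2 -0.2 -0.6] g 0.0405
shift [-0.0005  0.0009  0.0753] rv [-0.0003 -0.0002  0.0021]
```

View pics/w12.png

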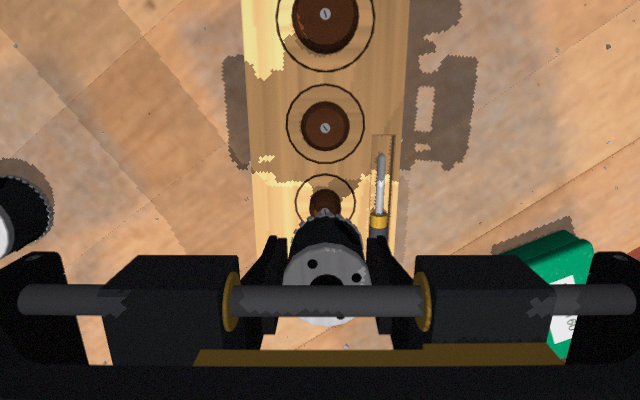

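```bash
python3 -c "
from h import *
d=cam('wrist')
d['P']=np.array([0.54269966,0.01159344,0.27526293]);d['R']=rot([-17.16888739,-0.05836024,50.19598619])
print(plane(d,[(325,14),(325,128)],.038).round(4)); print(plane(d,[(325.5,124)],.018))
print(proj(d,[[.607,-.0423,.038],[.607,-.0423,.018]]),proj(d,[.6066,-.0413,.139]))
go([.607,-.0423,.0372],50)"
```

```text
[[ 0.5078  0.0399  0.038 ]
 [ 0.5613 -0.0048  0.038 ]]
[[ 0.56093343 -0.00410151  0.018     ]]
[[325.72183203 210.62514911]
 [325.74267297 202.06078329]] [[326.68577441 284.14764508]]
t 12.13 pos [ 0.6066 -0.0416  0.1125] rot [-1.7999e+02 -1.0000e-02  5.0090e+01] f [-0.3  0.  -0.5] g 0.0406
shift [-0.0003  0.0007  0.0753] rv [-0.0002 -0.0001  0.0016]
```

Emit:
send_rows(steps=[[[0, 0.001, 0.008], [0, 0, 0], 0.03], [[0, 0.001, 0.025], [0, 0, 0], 0.03], [[0, 0.001, 0.045], [0, 0, 0], 0.03], [[0, 0.001, 0.06], [0, 0, 0], 0.03], [[0, 0.001, 0.066], [0, 0, 0], 0.03]])

```text
time_s: 12.55
tool_pos: [0.6054, -0.0429, 0.0435]
tool_rot: [-179.8, 0.2, 50.0]
force: [-1.1, 1.2, -0.5]
grip_width: 0.0407
```

Emit:
send_rows(steps=[[[0, 0, 0.002], [0, 0, 0], 0.03], [[0, 0, 0.004], [0, 0, 0], 0.03], [[0, 0, 0.006], [0, 0, 0], 0.03], [[0, 0, 0.008], [0, 0, 0], 0.03], [[0, 0, 0.0095], [0, 0, 0], 0.03]])

```text
time_s: 12.97
tool_pos: [0.608, -0.0432, 0.0377]
tool_rot: [179.9, -0.1, 50.0]
force: [-0.2, 0.3, -1.1]
grip_width: 0.0406
```

Emit:
send_rows(steps=[[[0, 0, 0.0003], [0, 0, 0], 0.03], [[0, 0, 0.0006], [0, 0, 0], 0.03], [[0, 0, 0.0006], [0, 0, 0], 0.03], [[0, 0, 0.0006], [0, 0, 0], 0.03], [[0, 0, 0.0006], [0, 0, 0], 0.03]])

```text
time_s: 13.38
tool_pos: [0.6078, -0.0431, 0.0372]
tool_rot: [180.0, -0.1, 50.0]
force: [-1.3, 0.6, 5.4]
grip_width: 0.0405
```

```bash
python3 -c "
from h import *
s=cam('scene'); zoom(s,250,120,410,240,4,'s12')
go([.607,-.0423,.0372],50)"
```

```text
t 13.43 pos [ 0.6078 -0.0432  0.0373] rot [ 1.7997e+02 -5.0000e-02  5.0020e+01] f [-1.3 -0.9  5.3] g 0.0406
shift [ 0.0001 -0.0012  0.0001] rv [ 0.0006 -0.0009  0.0003]
```

View pics/s12.png

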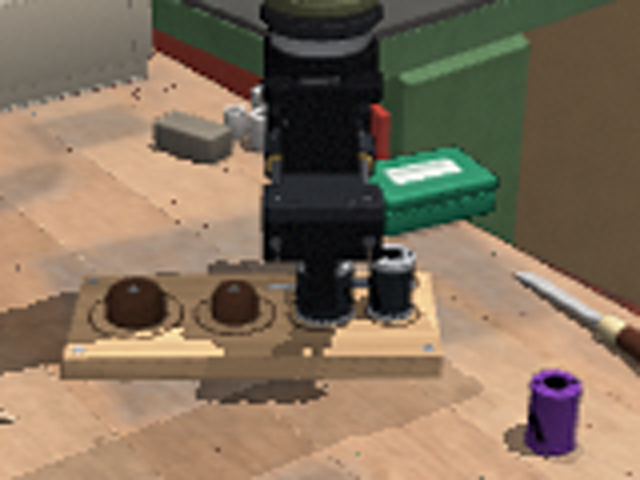

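Contact at the expected height with 5 N. Release and rise.

Emit:
send_rows(steps=[[[0, 0, 0], [0, 0, 0], 0.045], [[0, 0, 0], [0, 0, 0], 0.05], [[0, 0, 0], [0, 0, 0], 0.05], [[0, 0, -0.004], [0, 0, 0], 0.052], [[0, 0, -0.015], [0, 0, 0], 0.052]])

```text
time_s: 13.85
tool_pos: [0.6059, -0.043, 0.0501]
tool_rot: [-179.9, 0.1, 50.0]
force: [0.2, -0.9, -0.1]
grip_width: 0.0512
```

Emit:
send_rows(steps=[[[0, 0, -0.025], [0, 0, 0], 0.052], [[0, 0, -0.055], [0, 0, 0], 0.055], [[0, 0, -0.075], [0, 0, 0], 0.065], [[0.01, -0.01, -0.09], [0, 0, 0], 0.075], [[0.02, -0.025, -0.095], [0, 0, 0], 0.075]])

```text
time_s: 14.27
tool_pos: [0.6034, -0.0138, 0.1508]
tool_rot: [179.7, -0.2, 49.8]
force: [0.6, 0.1, 0.1]
grip_width: 0.0676
```

```bash
python3 -c "
from h import *
d=cam('wrist','w13')
go([.439,.285,.15],50)"
```

```text
t 14.32 pos [ 0.6023 -0.0073  0.1503] rot [179.94  -0.34  50.16] f [-0.4  2.9  0.5] g 0.0708
shift [ 0.1198 -0.3127  0.0007] rv [ 0.0011 -0.0059  0.0028]
```

View pics/w13.png

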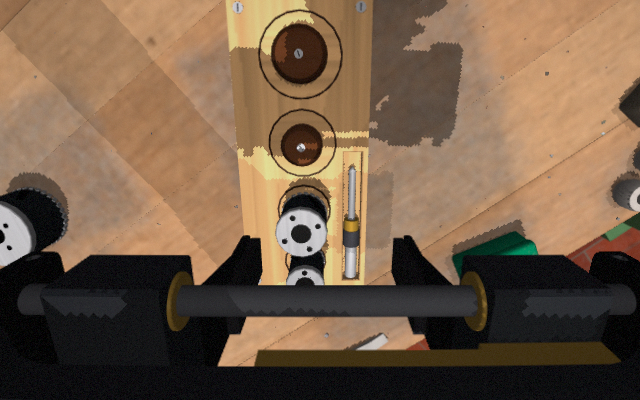

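Emit:
send_rows(steps=[[[0.008, -0.02, 0], [0, 0, 0], 0.08], [[0.02, -0.05, 0], [0, 0, 0], 0.08], [[0.034, -0.085, 0], [0, 0, 0], 0.08], [[0.048, -0.12, 0], [0, 0, 0], 0.08], [[0.062, -0.155, 0], [0, 0, 0], 0.08]])

```text
time_s: 14.73
tool_pos: [0.5213, 0.1363, 0.147]
tool_rot: [180.0, -0.0, 50.0]
force: [0.0, 1.0, 0.5]
grip_width: 0.0797
```

Emit:
send_rows(steps=[[[0.014, -0.035, 0], [0, 0, 0], 0.08], [[0.028, -0.07, 0], [0, 0, 0], 0.08], [[0.042, -0.105, 0], [0, 0, 0], 0.08], [[0.053, -0.136, 0], [0, 0, 0], 0.08], [[0.06, -0.155, 0], [0, 0, 0], 0.08]])

```text
time_s: 15.15
tool_pos: [0.4394, 0.2846, 0.147]
tool_rot: [-179.9, -0.1, 50.3]
force: [-0.2, 0.1, 0.7]
grip_width: 0.0799
```

Emit:
send_rows(steps=[[[0.003, -0.006, 0], [0, 0, 0], 0.08], [[0.003, -0.006, 0], [0, 0, 0], 0.08], [[0.003, -0.006, 0], [0, 0, 0], 0.08], [[0.003, -0.006, 0], [0, 0, 0], 0.08], [[0.003, -0.006, 0], [0, 0, 0], 0.08]])

```text
time_s: 15.57
tool_pos: [0.4405, 0.2851, 0.1465]
tool_rot: [180.0, 0.0, 49.8]
force: [-0.0, 0.4, -0.6]
grip_width: 0.08
```

```bash
python3 -c "
from h import *
d=cam('wrist','w14'); 
c=capfind(d,tuple(int(x) for x in proj(d,[.4395,.287,.046])[0]),60,draw='w14e')
go([c[0],c[1],.017],50)"
```

```text
ell [326.6 195.3] [59.4 64.6] [0.4385 0.2865 0.046 ]
t 15.62 pos [0.4403 0.2854 0.1465] rot [179.98  -0.    49.85] f [-0.3 -0.5 -1.7] g 0.0798
shift [-0.0003 -0.0021  0.1295] rv [ 0.0004 -0.     -0.0027]
```

View pics/w14e.png

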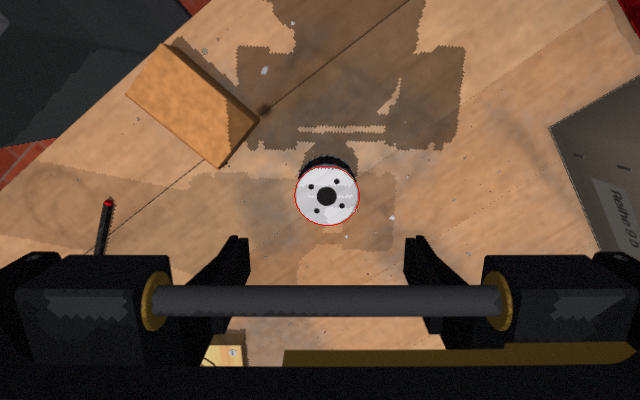

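Emit:
send_rows(steps=[[[0, -0.002, 0.02], [0, 0, 0], 0.075], [[0, -0.002, 0.055], [0, 0, 0], 0.075], [[0, -0.002, 0.09], [0, 0, 0], 0.075], [[0, -0.002, 0.118], [0, 0, 0], 0.075], [[0, -0.002, 0.13], [0, 0, 0], 0.075]])

```text
time_s: 16.03
tool_pos: [0.4359, 0.2855, 0.0127]
tool_rot: [-180.0, 0.4, 49.9]
force: [-0.1, -0.5, 0.4]
grip_width: 0.0751
```

Emit:
send_rows(steps=[[[0, 0, 0], [0, 0, 0], 0.075], [[0, 0, 0], [0, 0, 0], 0.04], [[0, 0, 0], [0, 0, 0], 0.04], [[0, 0, 0], [0, 0, 0], 0.04], [[0, 0, 0], [0, 0, 0], 0.04]])

```text
time_s: 16.45
tool_pos: [0.4389, 0.2892, 0.0182]
tool_rot: [180.0, -0.2, 50.0]
force: [0.3, -0.3, 0.4]
grip_width: 0.0561
```

Emit:
send_rows(steps=[[[0, 0, 0], [0, 0, 0], 0.04], [[0, 0, 0], [0, 0, 0], 0.04], [[0, 0, 0], [0, 0, 0], 0.04], [[0, 0, 0], [0, 0, 0], 0.04], [[0, 0, 0], [0, 0, 0], 0.04]])

```text
time_s: 16.87
tool_pos: [0.4384, 0.2887, 0.0178]
tool_rot: [180.0, -0.1, 50.0]
force: [-1.7, -1.8, 6.7]
grip_width: 0.0508
```

```bash
python3 -c "
from h import *
d=cam('wrist','w15'); zoom(d,250,200,410,350,4,'w15z')
o,p,M=state(); print(proj(d,[p[0],p[1],.046]))
go([.5613,-.0045,.12],50)"
```

```text
[[327.55519342 285.75728368]]
t 16.92 pos [0.4383 0.2888 0.0178] rot [ 1.7999e+02 -9.0000e-02  5.0020e+01] f [-0.8 -1.3  6.8] g 0.0506
shift [-0.1456  0.2826 -0.1024] rv [ 0.0002 -0.0015  0.0004]
```

View pics/w15z.png

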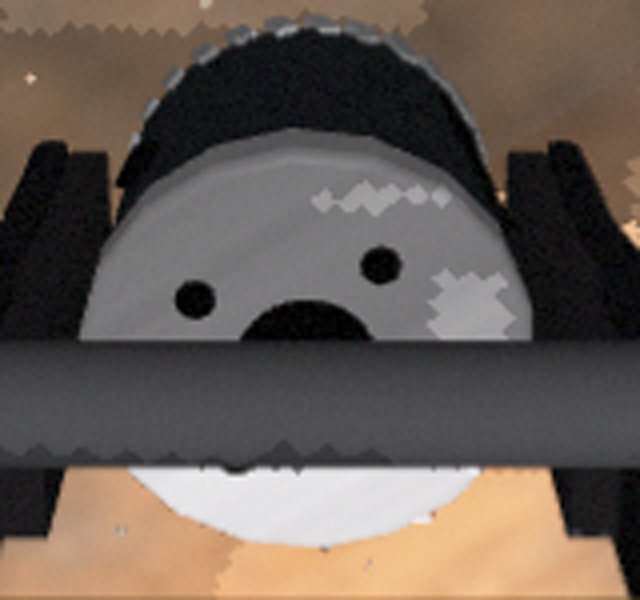

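Emit:
send_rows(steps=[[[0, 0, -0.012], [0, 0, 0], 0.04], [[0, 0, -0.04], [0, 0, 0], 0.04], [[-0.005, 0.01, -0.07], [0, 0, 0], 0.04], [[-0.015, 0.03, -0.09], [0, 0, 0], 0.04], [[-0.03, 0.058, -0.095], [0, 0, 0], 0.04]])

```text
time_s: 17.33
tool_pos: [0.4645, 0.2316, 0.1162]
tool_rot: [180.0, -0.5, 50.3]
force: [2.1, 0.6, -1.8]
grip_width: 0.0505
```

Emit:
send_rows(steps=[[[-0.015, 0.03, 0], [0, 0, 0], 0.04], [[-0.03, 0.06, 0], [0, 0, 0], 0.04], [[-0.046, 0.09, 0], [0, 0, 0], 0.04], [[-0.061, 0.119, 0], [0, 0, 0], 0.04], [[-0.076, 0.147, 0], [0, 0, 0], 0.04]])

```text
time_s: 17.75
tool_pos: [0.5272, 0.0738, 0.1123]
tool_rot: [180.0, -0.1, 50.0]
force: [0.3, 0.4, -0.7]
grip_width: 0.0507
```

Emit:
send_rows(steps=[[[-0.014, 0.027, 0], [0, 0, 0], 0.04], [[-0.025, 0.05, 0], [0, 0, 0], 0.04], [[-0.034, 0.067, 0], [0, 0, 0], 0.04], [[-0.038, 0.075, 0], [0, 0, 0], 0.04], [[-0.04, 0.078, 0], [0, 0, 0], 0.04]])

```text
time_s: 18.17
tool_pos: [0.5611, -0.007, 0.1119]
tool_rot: [180.0, -0.0, 49.9]
force: [-0.1, -0.0, -1.1]
grip_width: 0.0509
```

Emit:
send_rows(steps=[[[0, 0, 0], [0, 0, 0], 0.04], [[0, 0, 0], [0, 0, 0], 0.04], [[0, 0, 0], [0, 0, 0], 0.04], [[0, 0, 0], [0, 0, 0], 0.04], [[0, 0, 0], [0, 0, 0], 0.04]])

```text
time_s: 18.58
tool_pos: [0.5606, -0.0041, 0.1114]
tool_rot: [-180.0, -0.0, 50.1]
force: [0.2, 0.3, -1.5]
grip_width: 0.0506
```

```bash
python3 -c "
from h import *
d=cam('wrist','w16')
print(proj(d,[[.508,.0399,.038],[.508,.0399,.018],[.5612,-.0044,.038]]))
go([.5612,-.0044,.0358],50)"
```

```text
[[327.16003655 111.89501192]
 [327.07102295 110.18068092]
 [327.17053913 210.45468622]]
t 18.63 pos [ 0.5606 -0.0045  0.1115] rot [-1.7999e+02 -2.0000e-02  5.0100e+01] f [ 0.6  0.4 -1. ] g 0.0508
shift [0.0004 0.0004 0.0757] rv [-0.0003 -0.0003  0.0017]
```

View pics/w16.png

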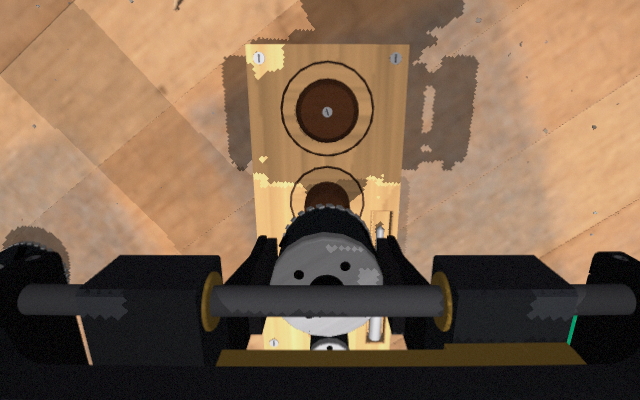

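Emit:
send_rows(steps=[[[0, 0, 0.008], [0, 0, 0], 0.04], [[0, 0, 0.025], [0, 0, 0], 0.04], [[0, 0, 0.045], [0, 0, 0], 0.04], [[0, 0, 0.06], [0, 0, 0], 0.04], [[0, 0, 0.066], [0, 0, 0], 0.04]])

```text
time_s: 19.05
tool_pos: [0.5588, -0.0052, 0.0426]
tool_rot: [-179.8, 0.2, 50.0]
force: [-0.6, 0.3, -1.1]
grip_width: 0.0507
```

Emit:
send_rows(steps=[[[0, 0, 0.002], [0, 0, 0], 0.04], [[0, 0, 0.004], [0, 0, 0], 0.04], [[0, 0, 0.006], [0, 0, 0], 0.04], [[0, 0, 0.008], [0, 0, 0], 0.04], [[0, 0, 0.0095], [0, 0, 0], 0.04]])

```text
time_s: 19.47
tool_pos: [0.5614, -0.0053, 0.0365]
tool_rot: [179.9, -0.1, 50.0]
force: [0.3, -0.6, -1.1]
grip_width: 0.0508
```

Emit:
send_rows(steps=[[[0, 0, 0.0005], [0, 0, 0], 0.04], [[0, 0, 0.001], [0, 0, 0], 0.04], [[0, 0, 0.001], [0, 0, 0], 0.04], [[0, 0, 0.001], [0, 0, 0], 0.04], [[0, 0, 0.001], [0, 0, 0], 0.04]])

```text
time_s: 19.88
tool_pos: [0.5611, -0.0053, 0.0359]
tool_rot: [180.0, -0.1, 50.0]
force: [-2.0, -0.1, 5.5]
grip_width: 0.0509
```

```bash
python3 -c "
from h import *
s=cam('scene'); zoom(s,250,120,410,240,4,'s16')
go([.5612,-.0044,.0358],50)"
```

```text
t 19.93 pos [ 0.5611 -0.0053  0.0358] rot [ 1.7999e+02 -5.0000e-02  5.0020e+01] f [-2.9 -0.5  5.2] g 0.0509
shift [ 0.0008 -0.0005  0.    ] rv [ 0.0002 -0.0008  0.0003]
```

View pics/s16.png

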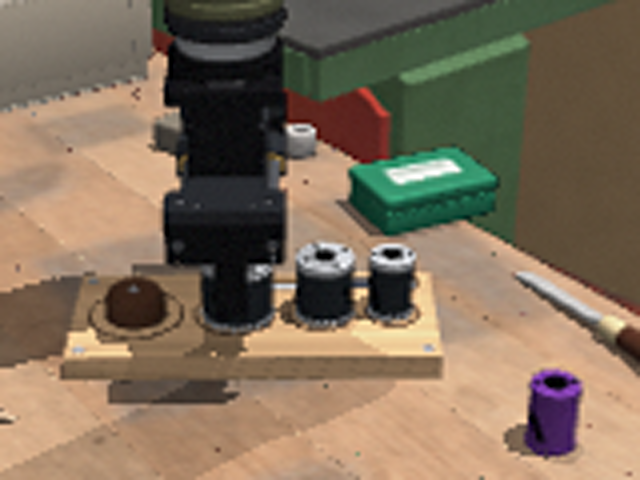

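Emit:
send_rows(steps=[[[0, 0, 0], [0, 0, 0], 0.055], [[0, 0, 0], [0, 0, 0], 0.06], [[0, 0, 0], [0, 0, 0], 0.06], [[0, 0, -0.004], [0, 0, 0], 0.062], [[0, 0, -0.015], [0, 0, 0], 0.062]])

```text
time_s: 20.35
tool_pos: [0.5594, -0.0054, 0.049]
tool_rot: [-179.9, 0.1, 50.0]
force: [-0.3, 0.5, -0.4]
grip_width: 0.0613
```

Emit:
send_rows(steps=[[[0, 0, -0.025], [0, 0, 0], 0.062], [[0, 0, -0.055], [0, 0, 0], 0.065], [[0, 0, -0.08], [0, 0, 0], 0.075], [[-0.01, 0.003, -0.095], [0, 0, 0], 0.085], [[-0.03, 0.008, -0.1], [0, 0, 0], 0.085]])

```text
time_s: 20.77
tool_pos: [0.5505, -0.0312, 0.1541]
tool_rot: [179.8, -0.3, 50.3]
force: [-0.4, -0.0, -0.1]
grip_width: 0.0774
```

Emit:
send_rows(steps=[[[-0.028, 0.008, 0], [0, 0, 0], 0.085], [[-0.058, 0.016, 0], [0, 0, 0], 0.085], [[-0.09, 0.025, 0], [0, 0, 0], 0.085], [[-0.122, 0.034, 0], [0, 0, 0], 0.085], [[-0.154, 0.042, 0], [0, 0, 0], 0.085]])

```text
time_s: 21.18
tool_pos: [0.4804, -0.18, 0.1511]
tool_rot: [179.9, -0.1, 50.0]
force: [1.3, 0.4, 0.2]
grip_width: 0.0851
```

Emit:
send_rows(steps=[[[-0.03, 0.008, 0], [0, 0, 0], 0.085], [[-0.055, 0.015, 0], [0, 0, 0], 0.085], [[-0.07, 0.019, 0], [0, 0, 0], 0.085], [[-0.078, 0.021, 0], [0, 0, 0], 0.085], [[-0.079, 0.022, 0], [0, 0, 0], 0.085]])

```text
time_s: 21.6
tool_pos: [0.4462, -0.2549, 0.1507]
tool_rot: [179.9, -0.0, 49.8]
force: [-0.9, 0.2, -0.6]
grip_width: 0.0847
```

Emit:
send_rows(steps=[[[0, 0, 0], [0, 0, 0], 0.085], [[0, 0, 0], [0, 0, 0], 0.085], [[0, 0, 0], [0, 0, 0], 0.085], [[0, 0, 0], [0, 0, 0], 0.085], [[0, 0, 0], [0, 0, 0], 0.085]])

```text
time_s: 22.02
tool_pos: [0.4474, -0.2523, 0.1499]
tool_rot: [-180.0, -0.0, 50.1]
force: [-0.5, -0.5, -0.3]
grip_width: 0.0849
```

```bash
python3 -c "
from h import *
d=cam('wrist','w17'); 
c=capfind(d,tuple(int(x) for x in proj(d,[.447,-.2525,.046])[0]),60,draw='w17e')
go([c[0],c[1],.017],50)"
```

```text
ell [328.5 195.5] [69.5 73.8] [ 0.4472 -0.2504  0.046 ]
t 22.07 pos [ 0.4473 -0.2525  0.1499] rot [-179.99   -0.     50.09] f [ 0.2 -0.3  0.1] g 0.0849
shift [ 0.0016 -0.0014  0.1329] rv [-0.0001 -0.      0.0016]
```

View pics/w17e.png

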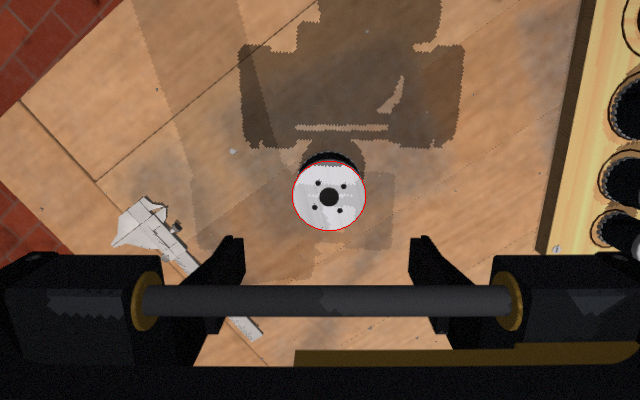

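Emit:
send_rows(steps=[[[0.001, -0.001, 0.02], [0, 0, 0], 0.087], [[0.0015, -0.0015, 0.055], [0, 0, 0], 0.087], [[0.0015, -0.0015, 0.09], [0, 0, 0], 0.087], [[0.0015, -0.0015, 0.12], [0, 0, 0], 0.087], [[0.0015, -0.0015, 0.133], [0, 0, 0], 0.087]])

```text
time_s: 22.48
tool_pos: [0.4443, -0.2494, 0.0131]
tool_rot: [-179.7, 0.1, 50.1]
force: [0.5, 0.9, -0.8]
grip_width: 0.0872
```

Emit:
send_rows(steps=[[[0, 0, 0], [0, 0, 0], 0.085], [[0, 0, 0], [0, 0, 0], 0.05], [[0, 0, 0], [0, 0, 0], 0.05], [[0, 0, 0], [0, 0, 0], 0.05], [[0, 0, 0], [0, 0, 0], 0.05]])

```text
time_s: 22.9
tool_pos: [0.448, -0.2514, 0.0183]
tool_rot: [179.9, -0.1, 50.0]
force: [0.3, 0.5, -0.2]
grip_width: 0.066
```

Emit:
send_rows(steps=[[[0, 0, 0], [0, 0, 0], 0.05], [[0, 0, 0], [0, 0, 0], 0.05], [[0, 0, 0], [0, 0, 0], 0.05], [[0, 0, 0], [0, 0, 0], 0.05], [[0, 0, 0], [0, 0, 0], 0.05]])

```text
time_s: 23.32
tool_pos: [0.4479, -0.2511, 0.0181]
tool_rot: [179.9, -0.1, 50.0]
force: [-0.6, 1.4, 7.2]
grip_width: 0.0598
```

```bash
python3 -c "
from h import *
d=cam('wrist','w18'); zoom(d,250,200,410,350,4,'w18z')
o,p,M=state(); print(proj(d,[p[0],p[1],.046]))
go([.508,.0399,.12],50)"
```

```text
[[327.55809768 285.5113936 ]]
t 23.37 pos [ 0.4479 -0.2511  0.0181] rot [ 1.7991e+02 -9.0000e-02  5.0020e+01] f [-0.7  1.4  5.8] g 0.0597
shift [ 0.2617 -0.1407 -0.1017] rv [ 0.0016 -0.0016  0.0004]
```

View pics/w18z.png

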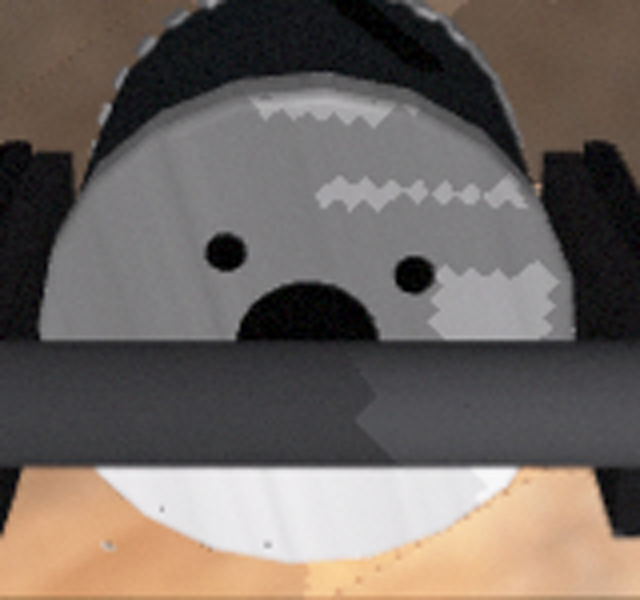

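Emit:
send_rows(steps=[[[0, 0, -0.01], [0, 0, 0], 0.05], [[0, 0, -0.035], [0, 0, 0], 0.05], [[0.01, -0.005, -0.065], [0, 0, 0], 0.05], [[0.03, -0.016, -0.088], [0, 0, 0], 0.05], [[0.055, -0.03, -0.095], [0, 0, 0], 0.05]], grip_force=32)

```text
time_s: 23.78
tool_pos: [0.4602, -0.1922, 0.1157]
tool_rot: [179.7, -0.1, 49.7]
force: [1.3, -0.1, -2.8]
grip_width: 0.0596
```

```bash
python3 -c "
from h import *
go([.5099,.0383,.115],50)"
```

```text
t 23.78 pos [ 0.4602 -0.1922  0.1157] rot [ 1.7969e+02 -9.0000e-02  4.9740e+01] f [ 1.3 -0.1 -2.8] g 0.0596
shift [ 0.208  -0.1111  0.0004] rv [ 0.0054 -0.0015 -0.0046]
```

Emit:
send_rows(steps=[[[0.027, -0.014, 0], [0, 0, 0], 0.05], [[0.055, -0.029, 0], [0, 0, 0], 0.05], [[0.083, -0.044, 0], [0, 0, 0], 0.05], [[0.11, -0.058, 0], [0, 0, 0], 0.05], [[0.137, -0.072, 0], [0, 0, 0], 0.05]])

```text
time_s: 24.2
tool_pos: [0.4913, -0.0371, 0.112]
tool_rot: [-180.0, 0.0, 50.0]
force: [1.0, -1.3, -4.0]
grip_width: 0.0598
```

Emit:
send_rows(steps=[[[0.024, -0.013, 0], [0, 0, 0], 0.05], [[0.045, -0.023, 0], [0, 0, 0], 0.05], [[0.06, -0.031, 0], [0, 0, 0], 0.05], [[0.068, -0.035, 0], [0, 0, 0], 0.05], [[0.07, -0.037, 0], [0, 0, 0], 0.05]])

```text
time_s: 24.62
tool_pos: [0.5084, 0.0405, 0.1118]
tool_rot: [-180.0, 0.0, 50.2]
force: [-0.1, -0.6, -2.5]
grip_width: 0.06
```

Emit:
send_rows(steps=[[[0, 0, 0], [0, 0, 0], 0.05], [[0, 0, 0], [0, 0, 0], 0.05], [[0, 0, 0], [0, 0, 0], 0.05], [[0, 0, 0], [0, 0, 0], 0.05], [[0, 0, 0], [0, 0, 0], 0.05]])

```text
time_s: 25.03
tool_pos: [0.5085, 0.038, 0.112]
tool_rot: [180.0, -0.0, 49.9]
force: [-0.2, -0.4, -3.0]
grip_width: 0.0598
```

```bash
python3 -c "
from h import *
d=cam('wrist','w19')
print(proj(d,[[.508,.0399,.038],[.508,.0399,.018]]))
go([.5099,.0383,.0361],50)"
```

```text
[[328.44820037 207.17652589]
 [328.28244751 198.80456498]]
t 25.08 pos [0.5086 0.0383 0.112 ] rot [ 1.800e+02 -1.000e-02  4.995e+01] f [ 0.2 -1.2 -4. ] g 0.0594
shift [0.0008 0.001  0.0759] rv [ 0.     -0.0001 -0.0009]
```

View pics/w19.png

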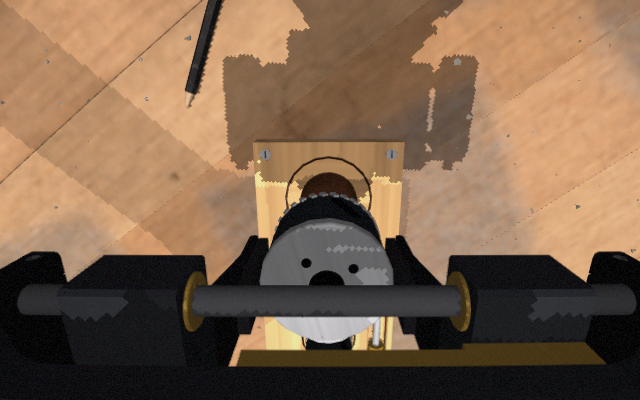

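Ring 60 is at column 328.5, matching prediction; descend with x +0.8 mm, y +1 mm.

Emit:
send_rows(steps=[[[0.0008, 0.001, 0.008], [0, 0, 0], 0.05], [[0.0008, 0.001, 0.025], [0, 0, 0], 0.05], [[0.0008, 0.001, 0.045], [0, 0, 0], 0.05], [[0.0008, 0.001, 0.06], [0, 0, 0], 0.05], [[0.0008, 0.001, 0.066], [0, 0, 0], 0.05]])

```text
time_s: 25.5
tool_pos: [0.508, 0.0386, 0.0433]
tool_rot: [-179.9, 0.2, 50.0]
force: [0.3, 0.1, -3.4]
grip_width: 0.0597
```

Emit:
send_rows(steps=[[[0, 0, 0.002], [0, 0, 0], 0.05], [[0, 0, 0.004], [0, 0, 0], 0.05], [[0, 0, 0.006], [0, 0, 0], 0.05], [[0, 0, 0.008], [0, 0, 0], 0.05], [[0, 0, 0.0095], [0, 0, 0], 0.05]])

```text
time_s: 25.92
tool_pos: [0.5105, 0.0391, 0.037]
tool_rot: [180.0, -0.1, 50.0]
force: [0.2, 0.3, -2.8]
grip_width: 0.0594
```

Emit:
send_rows(steps=[[[0, 0, 0.0005], [0, 0, 0], 0.05], [[0, 0, 0.001], [0, 0, 0], 0.05], [[0, 0, 0.001], [0, 0, 0], 0.05], [[0, 0, 0.001], [0, 0, 0], 0.05], [[0, 0, 0.001], [0, 0, 0], 0.05]])

```text
time_s: 26.33
tool_pos: [0.5101, 0.0391, 0.0361]
tool_rot: [-180.0, -0.0, 50.0]
force: [-3.1, -0.1, 5.2]
grip_width: 0.0596
```

```bash
python3 -c "
from h import *
s=cam('scene'); zoom(s,250,120,410,240,4,'s19')
go([.5099,.0383,.0361],50)"
```

```text
t 26.38 pos [0.5101 0.0391 0.0361] rot [ 1.800e+02 -4.000e-02  5.002e+01] f [-3.1 -0.3  5.4] g 0.0597
shift [-0.0007  0.0003 -0.    ] rv [ 0.     -0.0007  0.0003]
```

View pics/s19.png

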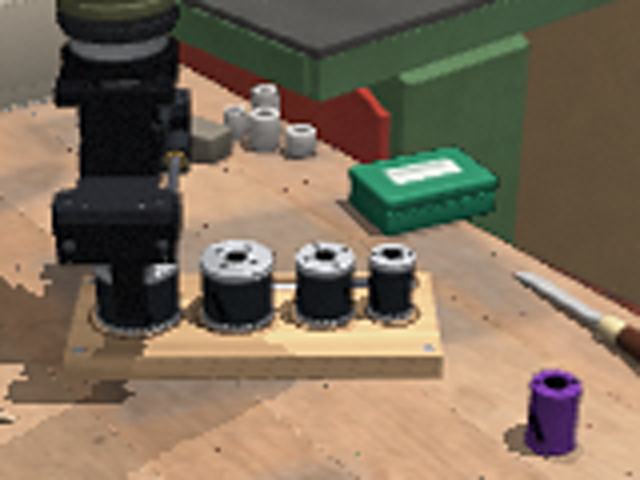

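Release, rise, and move to where the wrist camera sees all four (TCP around 0.54, 0.01, 0.2).

Emit:
send_rows(steps=[[[0, 0, 0], [0, 0, 0], 0.064], [[0, 0, 0], [0, 0, 0], 0.069], [[0, 0, 0], [0, 0, 0], 0.07], [[0, 0, -0.004], [0, 0, 0], 0.072], [[0, 0, -0.015], [0, 0, 0], 0.072]])

```text
time_s: 26.8
tool_pos: [0.5087, 0.0388, 0.0496]
tool_rot: [-179.9, 0.1, 50.0]
force: [0.1, 0.3, 0.8]
grip_width: 0.0711
```

Emit:
send_rows(steps=[[[0, 0, -0.025], [0, 0, 0], 0.075], [[0, 0, -0.055], [0, 0, 0], 0.085], [[0, 0, -0.085], [0, 0, 0], 0.085], [[0, 0.01, -0.115], [0, 0, 0], 0.085], [[0, 0.03, -0.14], [0, 0, 0], 0.085]])

```text
time_s: 27.22
tool_pos: [0.5327, 0.0214, 0.1938]
tool_rot: [-180.0, -0.2, 50.2]
force: [0.7, -0.3, -0.5]
grip_width: 0.0841
```

Emit:
send_rows(steps=[[[0, 0.005, -0.012], [0, 0, 0], 0.085], [[0, 0.01, -0.016], [0, 0, 0], 0.085], [[0, 0.01, -0.016], [0, 0, 0], 0.085], [[0, 0.01, -0.016], [0, 0, 0], 0.085], [[0, 0.01, -0.016], [0, 0, 0], 0.085]])

```text
time_s: 27.63
tool_pos: [0.5389, 0.0139, 0.2045]
tool_rot: [-179.8, 0.2, 50.1]
force: [0.0, -0.2, -1.1]
grip_width: 0.0847
```

```bash
python3 -c "
from h import *
d=cam('wrist','w20'); s=cam('scene','s20f'); zoom(s,250,120,410,240,4,'s20'); t=cam('top'); zoom(t,160,120,460,280,2.6,'t20')
H=np.array([[.508,.0399,.064],[.5612,-.0044,.064],[.6072,-.0423,.064],[.646,-.0748,.064]])
for cn,e in(('w',d),('t',t),('s',s)):
  for h,r in zip(H,(60,51,41,32)):
    q=proj(e,h)[0]; print(cn,r,h,q.round(1))
    try:
      capfind(e,(int(q[0]),int(q[1])),int(1.25*r/2*e['fx']/np.linalg.norm(e['P']-h)/1000),z=.064,vmin=95)
    except Exception as x: print(x)
go([.541,.011,.2],50)"
```

```text
w 60 [0.508  0.0399 0.064 ] [327.3 140.7]
ell [327.6 141.9] [67.4 67.9] [0.509  0.0394 0.064 ]
w 51 [ 0.5612 -0.0044  0.064 ] [327.4 215.4]
ell [326.2 217. ] [50.5 53.6] [ 0.5617 -0.0063  0.064 ]
w 41 [ 0.6072 -0.0423  0.064 ] [327.8 272.5]
ell [327.1 274.7] [35.3 40.7] [ 0.6086 -0.0443  0.064 ]
w 32 [ 0.646  -0.0748  0.064 ] [327.7 316.4]
ell [329.5 316.4] [23.2 29.4] [ 0.6472 -0.0734  0.064 ]
t 60 [0.508  0.0399 0.064 ] [278.9 219.4]
max() iterable argument is empty
t 51 [ 0.5612 -0.0044  0.064 ] [293.4 201.4]
max() iterable argument is empty
t 41 [ 0.6072 -0.0423  0.064 ] [305.6 185.9]
ell [306.4 184.7] [13.  13.6] [ 0.6108 -0.0449  0.064 ]
t 32 [ 0.646  -0.0748  0.064 ] [316.  172.9]
ell [315.7 172.2] [10.3 10.8] [ 0.6483 -0.0741  0.064 ]
s 60 [0.508  0.0399 0.064 ] [282.6 183.9]
ell [283.5 184.6] [11.8 22.6] [0.5076 0.035  0.064 ]
s 51 [ 0.5612 -0.0044  0.064 ] [307.8 183.7]
ell [307.1 184.4] [10.1 24.3] [ 0.5573 -0.0064  0.064 ]
s 41 [ 0.6072 -0.0423  0.064 ] [329.5 183.4]
ell [330.6 184.2] [ 8.8 15.1] [ 0.6067 -0.0477  0.064 ]
s 32 [ 0.646  -0.0748  0.064 ] [347.9 183.3]
ell [347.8 183.9] [ 7.  11.8] [ 0.6434 -0.077   0.064 ]
t 27.78 pos [0.5395 0.0138 0.2051] rot [-1.799e+02  1.000e-01  5.006e+01] f [ 0.1  1.  -0.8] g 0.0848
shift [-0.0012  0.003   0.0051] rv [-0.0017  0.0018  0.0011]
```

View pics/w20.png

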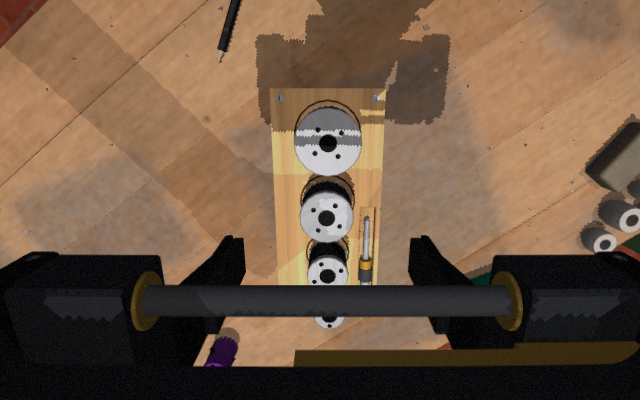

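View pics/s20.png

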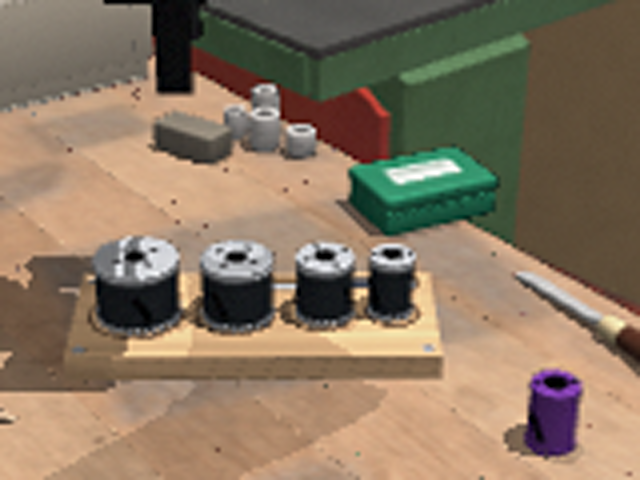

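View pics/t20.png

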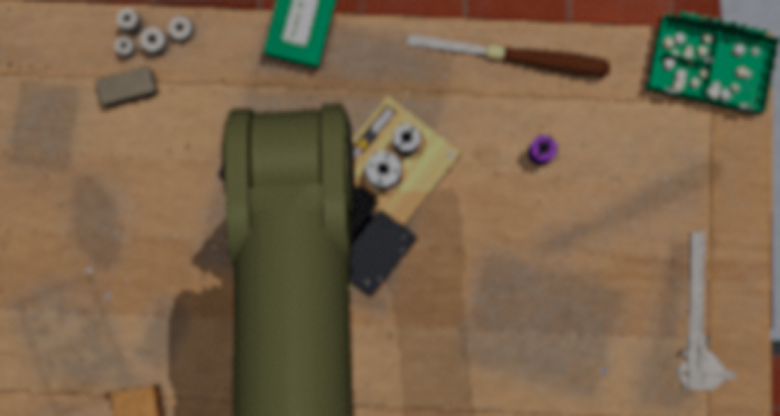

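```bash
python3 -c "
from h import *
print(env.sign_off())"
```

```text
the job is handed in; nothing more can be done
None
```

I placed the four saws over their hubs in order, 32, 41, 51, then 60 mm, and handed the job in at about 28 s.

- **Final wrist and scene pictures:** all four stand upright on the board. The wrist camera puts each cap about 1–2.5 mm from its hub, and a seated saw has about 6 mm of play.
- **Contact:** saws 41, 51 and 60 touched the board at the expected height with about 5 N. Saw 32 showed no clear contact force when I released it, but the pictures taken after that show it seated level.
- **Bystanders:** the gripper was never near the calipers or the stone, and both look unmoved in the last top view.
- **Disagreement between cameras:** the scene and top cameras gave cap positions up to about 5.5 mm and 4.5 mm off from my hub positions, more than their stated 2 mm accuracy. Their images are coarse at that range, so I relied on the wrist camera.
- **Failed check:** in the last top view the arm hid saws 51 and 60, so that view could not confirm those two.

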